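# Service the espresso bar behind a turned sign

## Robot

A 6-joint arm with a two-finger parallel gripper is mounted at the origin on the work surface. World frame = base frame: x ahead of the robot, y to its left, z up, the work surface at z = 0. Lengths are in m, angles in rad, forces in N, time in s.
With the tool pointing down it reaches from about 0.375 to 0.9 m from the base axis. Payload 3.1 kg.
Tool frame: the origin (TCP) lies where the fingers leave the gripper's body, on its centre line; the fingertips stand 73 mm ahead of it and the grasp point (between the pads) lies 54 mm ahead of it; z points along the fingers, y is the line along which they close (so a half turn about z gives the same grasp; the last joint's range is limited). The gripper opens to 85 mm and grips with 20 to 120 N. Pads are 22 mm wide; open, the fingers measure 114 mm over their backs; the gripper's body (76 mm by 85 mm) begins 54 mm behind the grasp point. The pads swing forward as they close: fully open they stand 13 mm farther back than shut.
Start: joints at [-1.3, 0.527, 1.433, -0, 1.181, -0.178], TCP at [0.271, -0.563, 0.304] pointing down, gripper open.
Joint ranges: [-3.08, 3.08], [-0.75, 2.2], [0.22, 2.44], [-1.43, 4.57], [0, 2.65], [-2.85, 2.85]. Speed limits (rad/s): [2.79, 2.79, 3.14, 3.14, 3.14, 3.14].

## Interface

Orientations are given as a unit quaternion [x, y, z, w].
In Python, from station import manip gives the robot as it stands.
- The arm moves only by the shell command python3 -m crank 'ROWS' [FORCE]. ROWS is JSON, a list of rows, each an object with "dp": the shift along the tool's x, y, z normalised to -1 to 1, where 1 is 50 cm, a list of three; "delta_rot": the turn, a rotation vector about the tool's x, y, z normalised to -1 to 1, where 1 is 2 pi rad, a list of three; "fingers": the opening, from -1 (shut) to 1 (fully open). A call has 1 to 12 rows; each row shifts and turns the commanded pose from where the row before left it, along the tool's axes as they then stand; what a row does not reach is not made up. A row lasts 1/12 s, in which the tool goes at most 41.7 mm and 7.16 degrees, less where a joint would pass 70% of its speed; a pose out of reach is approached as far as the arm can. A call with a number of a shift or a turn outside -1 to 1 is refused whole. A call with a gripper value outside its range is refused whole. The fingers move at their own pace and stop on an object; FORCE is the grip in N (left out, the last holds). Time passes only in rows, so rows that do not move let the fingers close. It gives the time, the measured TCP pose, the force, the opening and the grip force at its end, in the units of the state.
- manip.sense(): the state, without advancing time (a new reading comes with each control period).
- manip.snapshot(name): name is "scene" or "side" or "wrist"; returns (picture, depth): 400x640x3 uint8, red, green, blue; 400x640 float32, m along the optical axis (not along the pixel's ray), 0 where there is no reading.
- manip.camera_model(name): a dict with "fx", "fy", "cx", "cy" (pixels), "origin" and "attitude" of the camera in the world. Camera axes: x right, y up, looking along -z (the intrinsics and any distortion apply to the point x, -y, -z); pixel columns grow to the right and rows downward; lengths in m; the calibration is good to about 2 mm. A picture is of the moment at which its call begins: read the wrist's pose just before it. camera_model takes no time and is no camera call; for the wrist camera it gives the pose at the moment of the call.
- manip.sign_off(): hands the job in; it is judged then, once.
The state is a dict: "t": time; "q": joint angles; "qd": joint speeds; "tau": joint torques, N m; "tcp_pos": TCP position; "tool_rot": TCP orientation; "force": force on the tool from outside, world axes, zero at the start; "ft_torque": the same for the moment, N m; "finger_gap": opening from 0.0 (shut) to 1.0 (fully open); "gripper_force": force on a finger pad.
Only numpy, scipy, OpenCV 4.12 (cv2) and the standard library are available. Lean on these libraries where they do the work, as an engineer would, in place of code of your own. Each camera call takes 0.05 s, during which the arm holds its last target. There are 200 camera calls.

## Task

Before touching anything else, turn the little pivoted sign right round to its other stop, so that its cup picture no longer faces the customers. Then lay the filter cartridge in its cradle, spout towards the hinge, and swing the clamp fully down so that it presses the cartridge home, and slide every portafilter that is on the counter into a bay of the low steel dock, head first, until the whole head is under its shelf, upright with the handle pointing straight out of the bay (one to a bay, any bay). When all that is done, turn the sign fully back so that the cup faces the customers again; do not disturb the mug, the milk jug or the sugar jar.

Things in the scene. Friction and masses are not known exactly. Their poses are not given: they have to be found in the camera images.
- sign (a joint): Sign board angle about its upright pivot. 0: at one stop, the white cup picture faces the customers (away from the robot). 3.14: at the other stop, half a turn on, the cup faces the robot, the white bar the customers. Grows anticlockwise seen from above. Turns only between these stops, friction about 0.06 N m, stays where left.
- sign_axis (a point): Point on the sign's upright pivot axis, 84 mm above the counter, at mid-board. Axes of the fixed stand: x to the customers, z up. Dark wood board, 130 mm wide (65 mm each side of the axis; along this y at joint 0), 12 mm thick, from 48 to 120 mm above the counter; nothing above it; a thin post and a round foot, 96 mm across, 12 mm high, below.
- cart_mid (a point): Centre of the loose filter cartridge, half-way up: grey block 110 mm long (x), 50 mm wide (y), 50 mm high, with a white band near the front and a black spout (20 mm across, 18 mm long) in the middle of its +x end. z up. 0.2 to 0.31 kg.
- cradle: Fixed filter cradle: origin on the counter under the middle of the cartridge's place, x towards the clamp's hinge, z up. Black guides, tops at 45 mm, leave 5 mm play all round (inside 120 by 60 mm), sides open over the middle 70 mm; the hinge end has a 28 mm gap for the spout, the other end none. Base plate 16 mm high, 100 mm wide, from x = -75 to +115 mm.
- cart_seat (a point): Fixed: where the cartridge's centre is when home, 47 mm above the counter over the cradle's origin; axes as the cradle's. Laid in, the cartridge first rests 8 mm higher (centre at 55 mm) on a sprung saddle, 30 mm above the counter; the shutting clamp presses it down the 8 mm, against 6 to 8 N of spring.
- clamp (a joint): Clamp angle: 0 fully shut (level over the cartridge, at its stop), 1.6 to 1.85 standing open at the start, 1.9 at most. Hinge friction of about 0.6 N m holds it at any angle; shutting it takes about 6 N at the bar.
- clamp_hinge (a point): Fixed: middle of the clamp's hinge line, at x = 95 mm in the cradle's frame and 85 mm above the counter; axes as the cradle's; the hinge line runs along y.
- clamp_bar (a point): Middle of the clamp's round black cross bar, to hold or push: 12 mm thick, along y, free over 80 mm between two flat side arms, 195 mm from the hinge. Shut: at x = -100 mm in the cradle's frame, 85 mm above the counter; it swings up and over the cradle as the clamp opens. A pad 70 to 120 mm from the hinge presses the cartridge in the last 0.1 rad.
- dock: Fixed low steel dock, open towards the robot: origin on the counter under the shelf's middle, x into the dock, z up. Shelf underside 60 mm, top 68 mm up; front edge at x = -50 mm, back wall at +50 mm. Dividers 8 mm thick part it into three bays 87 mm wide, centred at y = -95, 0, +95 mm; their floor is the counter. A head pushed to the back has its centre at x = +17 mm.
- pf1_head (a point): Portafilter (up to three alike; None if absent): round steel head 66 mm across, 44 mm high; black handle 22 mm wide, 24 mm high, its middle 26 mm above the underside. This point: middle of the head, 22 mm up. x points from handle to head, z up; the handle runs back along -x to 150 mm from this point; grip it 55 to 120 mm behind the point, or grip the head. A foot keeps it level. 0.24-0.39 kg.
- pf2_head (a point): Portafilter (up to three alike; None if absent): round steel head 66 mm across, 44 mm high; black handle 22 mm wide, 24 mm high, its middle 26 mm above the underside. This point: middle of the head, 22 mm up. x points from handle to head, z up; the handle runs back along -x to 150 mm from this point; grip it 55 to 120 mm behind the point, or grip the head. A foot keeps it level. 0.24-0.39 kg.
- pf3_head (a point): Portafilter (up to three alike; None if absent): round steel head 66 mm across, 44 mm high; black handle 22 mm wide, 24 mm high, its middle 26 mm above the underside. This point: middle of the head, 22 mm up. x points from handle to head, z up; the handle runs back along -x to 150 mm from this point; grip it 55 to 120 mm behind the point, or grip the head. A foot keeps it level. 0.24-0.39 kg.
- mug: Bystander: white mug, 84 mm across, 90 mm high, origin under its centre. Leave alone.
- milk_jug: Bystander: steel milk jug with a side handle, 90 mm across, 95 mm high, origin under its centre. Leave alone.
- sugar_jar: Bystander: amber jar with black lid, 80 mm across, 120 mm high, origin under its centre. Leave alone.
Not all that is in view belongs to the job. What is shaped like the part that bears sign but green or red is not meant.

How it is judged:
On the way, in this order (a step that is already met when the one before it is completed fails the run):
1. the sign is turned round (joint above 3.0) before anything else is done: clamp still open, cartridge and portafilters still about where they were (value of joint sign above 3 rad and value of joint clamp above 1.2 rad and distance of cart_mid from where it was at the start of the episode below 0.08 m and distance of each of pf1_head, pf2_head, pf3_head from where it was at the start of the episode below 0.1 m), for 0.2 s.
2. with the sign still turned (above 2.9), the cartridge is clamped home and every portafilter is docked (x of cart_mid in the frame of cradle between -0.01 and 0.01 m and y of cart_mid in the frame of cradle between -0.01 and 0.01 m and z of cart_mid in the frame of cradle between 0.04 and 0.0515 m and value of joint clamp below 0.06 rad and value of joint sign above 2.9 rad and x of pf1_head in the frame of dock between -0.02 and 0.03 m and y of pf1_head in the frame of dock between -0.145 and 0.145 m and height (world z) of each of pf1_head, pf2_head, pf3_head below 0.032 m and angle between each of pf1_head, pf2_head, pf3_head's own z axis and vertical below 0.15 rad and angle between the x axis of each of pf1_head, pf2_head, pf3_head and the x axis of dock, either way round below 0.4 rad and z of each of pf1_head, pf2_head, pf3_head in the frame of dock above 0.01 m and x of pf2_head in the frame of dock between -0.02 and 0.03 m and y of pf2_head in the frame of dock between -0.145 and 0.145 m and x of pf3_head in the frame of dock between -0.02 and 0.03 m and y of pf3_head in the frame of dock between -0.145 and 0.145 m), for 0.2 s.
3. the sign is turned back (joint below 0.15) (value of joint sign below 0.15 rad), for 0.2 s.
At the end, for the whole second after the job is handed in: Sign within 0.15 rad of its cup-to-customers stop; clamp within 0.06 rad of shut; cartridge within 10 mm of centre and 4.5 mm of home depth; each portafilter on the counter in the dock, head centre at most 20 mm before the shelf's middle, upright, handle within 0.4 rad of straight; all at rest (value of joint sign below 0.15 rad and x of cart_mid in the frame of cradle between -0.01 and 0.01 m and y of cart_mid in the frame of cradle between -0.01 and 0.01 m and z of cart_mid in the frame of cradle between 0.04 and 0.0515 m and value of joint clamp below 0.06 rad and linear speed of each of pf1, pf2, pf3, cart below 0.03 m/s and x of pf1_head in the frame of dock between -0.02 and 0.03 m and y of pf1_head in the frame of dock between -0.145 and 0.145 m and height (world z) of each of pf1_head, pf2_head, pf3_head below 0.032 m and angle between each of pf1_head, pf2_head, pf3_head's own z axis and vertical below 0.15 rad and angle between the x axis of each of pf1_head, pf2_head, pf3_head and the x axis of dock, either way round below 0.4 rad and z of each of pf1_head, pf2_head, pf3_head in the frame of dock above 0.01 m and x of pf2_head in the frame of dock between -0.02 and 0.03 m and y of pf2_head in the frame of dock between -0.145 and 0.145 m and x of pf3_head in the frame of dock between -0.02 and 0.03 m and y of pf3_head in the frame of dock between -0.145 and 0.145 m); the robot touches nothing.
It fails at once if the mug is pushed more than 30 mm (distance of mug from where it was at the start of the episode above 0.03 m).
It fails at once if the milk jug is pushed more than 30 mm (distance of milk_jug from where it was at the start of the episode above 0.03 m).
It fails at once if the sugar jar is pushed more than 30 mm (distance of sugar_jar from where it was at the start of the episode above 0.03 m).
Of pf1, pf2, pf3 only 2 to 3 are there at a start; the rules pass over those that are not, and their reading is None.
At some moment in a run one of pf1, pf2, pf3 may be knocked a few centimetres aside while the robot is not near it.
Once in a run the grip may slacken for a moment while it holds something.
It also fails if it takes over 200 s, if anything falls off the work surface, if the arm or the gripper's body presses on something with over 40 N, if the wrist force passes 120 N, or if a joint passes its speed limit or range.

## Working session

There is one attempt and no reset: what is moved stays moved. The work goes in short steps, Python scripts to look and compute and a shell command to move; the robot and the scene stay as the last step left them, time stands still between calls to the robot, and variables do not carry over. Pictures are saved under pics/ and viewed, at most 14 in all, crops included, and the job is handed in when it is done.

```bash
mkdir -p pics; ls
python3 - <<'E'
from station import manip
import cv2,json
s=manip.sense();print(s)
for n in("scene","side"):
    p,d=manip.snapshot(n);cv2.imwrite(f"pics/{n}0.png",p[:,:,::-1]);import numpy as np;np.save(f"pics/{n}0.npy",d);print(n,manip.camera_model(n))
E
```

```text
pics
{'t': 0.0, 'q': array([-1.30052532e+00,  5.28460769e-01,  1.43392382e+00, -7.19979177e-06,
        1.18139998e+00, -1.78514828e-01]), 'qd': array([ 0.00111074,  0.00038495,  0.00137016, -0.00069689, -0.00296799,
        0.00056954]), 'tau': array([ 4.95109634e-04, -4.42341721e+01, -1.78028458e+01, -2.42283986e-04,
        8.62817484e-03, -1.01950610e-05]), 'tcp_pos': array([ 0.27103179, -0.56254156,  0.30292992]), 'tool_rot': array([ 9.74928481e-01,  2.22515744e-01, -5.35883125e-05, -1.09465408e-03]), 'force': array([-0.12024602, -0.34521838, -0.89285017]), 'ft_torque': array([0.03302477, 0.00772073, 0.02205705]), 'gripper_force': 0.0, 'finger_gap': 0.9986484112582498}
scene {'fx': 482.0529021629102, 'fy': 482.0529021629102, 'cx': 321.8915922558307, 'cy': 201.81489991206254, 'origin': array([1.40375215, 0.47690094, 1.03185702]), 'attitude': array([0.18228867, 0.35146371, 0.80765767, 0.43695902])}
side {'fx': 485.54601645727666, 'fy': 485.54601645727666, 'cx': 311.4482847756851, 'cy': 211.04717445830815, 'origin': array([ 0.05279794, -1.22954971,  1.11089322]), 'attitude': array([ 0.41298025, -0.08127843, -0.19127283,  0.88671068])}
```

View pics/scene0.png

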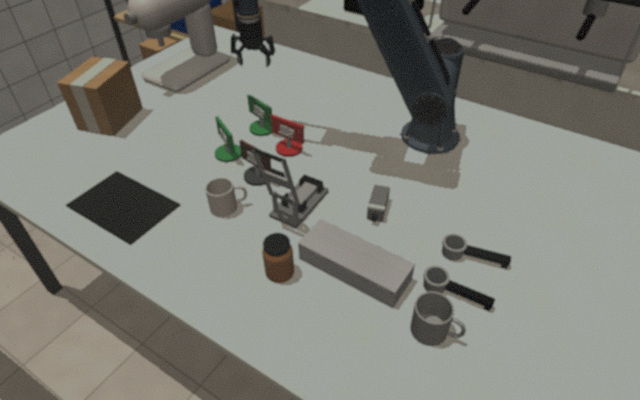

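View pics/side0.png

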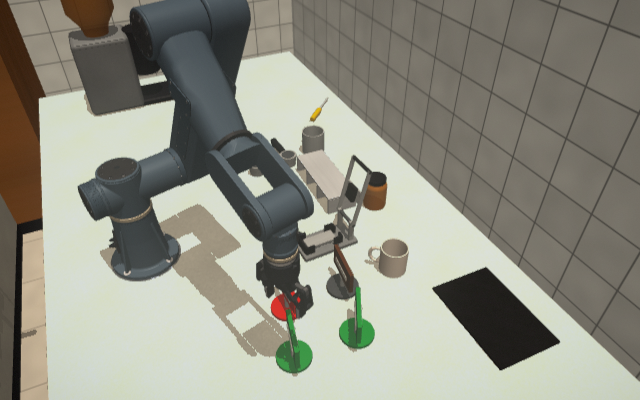

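Scene view: wooden sign at about (262,165), clamp and cradle at (300,195), cartridge (378,202), dock (355,260) and two portafilters (455,247) and (437,280). Mug is at (222,197), jug (432,318) and jar (278,258). Next I'll make a top-down map from the depth images.

```bash
cat > h.py <<'E'
import numpy as np,cv2
from scipy.spatial.transform import Rotation as R
from station import manip
def cloud(name,p=None,d=None,cm=None):
    cm=cm or manip.camera_model(name)
    if p is None: p,d=manip.snapshot(name)
    v,u=np.mgrid[:400,:640]
    P=np.stack([(u-cm['cx'])/cm['fx']*d,-(v-cm['cy'])/cm['fy']*d,-d],-1)
    W=R.from_quat(cm['attitude']).apply(P.reshape(-1,3)).reshape(400,640,3)+cm['origin']
    W[d<=0]=np.nan
    return p,W
def px(cm,X):
    q=R.from_quat(cm['attitude']).inv().apply(np.asarray(X)-cm['origin'])
    return cm['cx']+cm['fx']*q[...,0]/-q[...,2], cm['cy']-cm['fy']*q[...,1]/-q[...,2]
def ortho(clouds,x0,x1,y0,y1,s,zmax=.3,zmin=-.02):
    # image: up = +x, left = +y ; s px per m
    H,Wd=int((x1-x0)*s),int((y1-y0)*s)
    im=np.zeros((H,Wd,3),np.uint8);zz=np.full((H,Wd),-9.)
    for p,W in clouds:
        m=np.isfinite(W[...,2])&(W[...,2]<zmax)&(W[...,2]>zmin)
        P=W[m];c=p[m];r=((x1-P[:,0])*s).astype(int);k=((y1-P[:,1])*s).astype(int)
        ok=(r>=0)&(r<H)&(k>=0)&(k<Wd);o=np.argsort(P[ok,2])
        r,k,c,z=r[ok][o],k[ok][o],c[ok][o],P[ok,2][o]
        for a in(0,1):
            for b in(0,1):
                rr=np.minimum(r+a,H-1);kk=np.minimum(k+b,Wd-1);u=z>zz[rr,kk]
                im[rr[u],kk[u]]=c[u];zz[rr[u],kk[u]]=z[u]
    return im,zz
def grid(im,x0,x1,y0,y1,s,st=.1):
    for x in np.arange(np.ceil(x0/st)*st,x1,st):
        r=int((x1-x)*s);cv2.line(im,(0,r),(im.shape[1],r),(255,0,255),1);cv2.putText(im,f"x{x:.2f}",(2,r-2),0,.4,(255,0,255))
    for y in np.arange(np.ceil(y0/st)*st,y1,st):
        k=int((y1-y)*s);cv2.line(im,(k,0),(k,im.shape[0]),(0,160,255),1);cv2.putText(im,f"y{y:.2f}",(k+2,10),0,.4,(0,160,255))
    return im
E
python3 - <<'E'
from h import *
cl=[cloud(n,cv2.imread(f"pics/{n}0.png")[:,:,::-1],np.load(f"pics/{n}0.npy")) for n in("scene","side")]
for p,W in cl:
    m=np.abs(W[...,2])<.03;print(np.nanmedian(W[m][:,2]))
a=(.2,.95,-.5,.5,790)
im,z=ortho(cl,*a)
cv2.imwrite("pics/top0.png",grid(im,*a)[:,:,::-1])
E
```

```text
0.0005373925578366912
-0.0007063349123883622
```

View pics/top0.png

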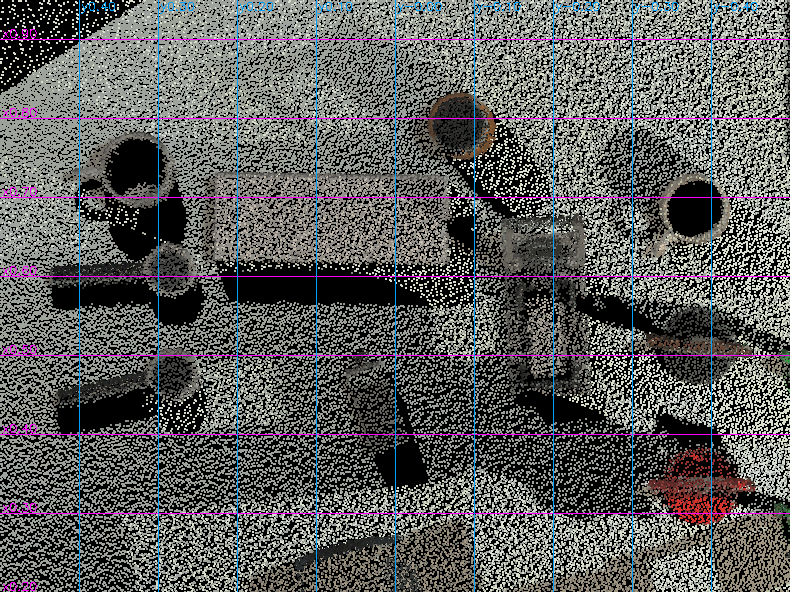

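Top map: wooden sign axis at about (0.51,-0.38), cradle (0.55,-0.19) with its hinge at the far-x end, cartridge (0.50,0.03), dock (0.67,0.08). Portafilter heads at (0.61,0.28) and (0.48,0.28), handles toward +y; the jug touches neither. Now numeric fits.

Run:
```python
from h import *
cl=[cloud(n,cv2.imread(f"pics/{n}0.png")[:,:,::-1],np.load(f"pics/{n}0.npy")) for n in("scene","side")]
P=[W.reshape(-1,3) for p,W in cl]; C=[p.reshape(-1,3).astype(int) for p,W in cl]
def sel(x0,x1,y0,y1,z0,z1,cams=(0,1)):
    return np.vstack([q[(q[:,0]>x0)&(q[:,0]<x1)&(q[:,1]>y0)&(q[:,1]<y1)&(q[:,2]>z0)&(q[:,2]<z1)] for q in[P[i] for i in cams]])
def rect(n,*a,**k):
    q=sel(*a,**k)
    if len(q)<5: print(n,len(q));return
    print(n,len(q),np.round(q.mean(0),4),cv2.minAreaRect((q[:,:2]*1000).astype(np.float32)))
for c in((0,),(1,),(0,1)):
    print(c)
    rect("sign top",.46,.56,-.47,-.29,.112,.125,cams=c)
    rect("sign all",.46,.56,-.47,-.29,.05,.125,cams=c)
    rect("sign foot",.44,.58,-.47,-.29,.006,.016,cams=c)
    rect("dock",.58,.76,-.1,.26,.062,.074,cams=c)
    rect("cart",.42,.56,-.04,.09,.044,.056,cams=c)
    rect("cart all",.42,.56,-.04,.09,.02,.056,cams=c)
    rect("base",.42,.7,-.26,-.12,.011,.019,cams=c)
    rect("guides",.42,.7,-.26,-.12,.041,.048,cams=c)
    rect("bar/high",.5,.75,-.26,-.12,.2,.33,cams=c)
    rect("pf1 head",.57,.66,.24,.325,.039,.049,cams=c)
    rect("pf2 head",.43,.53,.235,.325,.039,.049,cams=c)
    rect("pf1 han",.57,.66,.33,.46,.03,.05,cams=c)
    rect("pf2 han",.42,.53,.33,.46,.03,.05,cams=c)
    rect("mug",.6,.75,-.45,-.32,.08,.1,cams=c)
    rect("red sign",.3,.39,-.47,-.29,.05,.125,cams=c)
```

```text
(0,)
sign top 68 [ 0.5112 -0.412   0.119 ] ((513.6305541992188, -386.6953430175781), (122.89254760742188, 16.71141815185547), 82.1833724975586)
sign all 387 [ 0.5167 -0.3883  0.0897] ((515.0634155273438, -382.9447021484375), (133.86428833007812, 20.52971839904785), 83.15895080566406)
sign foot 250 [ 0.5317 -0.3894  0.0118] ((520.29296875, -383.7572021484375), (90.28018951416016, 140.3132781982422), 22.281766891479492)
dock 3675 [0.6776 0.089  0.068 ] ((674.4800415039062, 80.98828887939453), (295.2861633300781, 113.65938568115234), 89.18128204345703)
cart 290 [0.4571 0.029  0.05  ] ((451.07818603515625, 27.630168914794922), (78.7673110961914, 50.650875091552734), 18.117977142333984)
cart all 427 [0.4661 0.0331 0.0442] ((459.73028564453125, 30.35077667236328), (97.32855224609375, 50.9520149230957), 18.602399826049805)
base 641 [ 0.5716 -0.1797  0.0156] ((547.2047119140625, -190.42401123046875), (193.35696411132812, 103.96733856201172), 2.562116861343384)
guides 125 [ 0.5235 -0.1916  0.0445] ((544.1141357421875, -190.5087127685547), (175.000244140625, 80.2646255493164), 2.27252101898193
[... 4026 characters left out ...]
427701950073242)
pf2 head 378 [0.4779 0.281  0.0446] ((475.126953125, 279.4658203125), (68.74361419677734, 67.90276336669922), 59.65720748901367)
pf1 han 456 [0.6044 0.3834 0.0368] ((601.6207885742188, 383.1003723144531), (29.98777961730957, 105.68445587158203), 2.3798277378082275)
pf2 han 297 [0.4571 0.3794 0.0371] ((455.4864196777344, 378.4885559082031), (27.529075622558594, 101.51985168457031), 13.501452445983887)
mug 389 [ 0.6865 -0.3806  0.0866] ((686.8455200195312, -379.44805908203125), (85.60387420654297, 86.89183807373047), 6.461768627166748)
red sign 692 [ 0.3381 -0.3891  0.0884] ((336.4269104003906, -387.0028381347656), (22.529621124267578, 136.38124084472656), 0.34128645062446594)
```

```bash
cat >> h.py <<'E'
def plan(x,y,z,yaw=None,n=12):
    """yaw: world angle (deg) of tool x, tool down. Prints per-row numbers: shift (current tool axes), then turn about tool z"""
    s=manip.sense();r=R.from_quat(s['tool_rot']);d=r.inv().apply(np.array([x,y,z])-s['tcp_pos'])
    X=r.as_matrix()[:,0];cur=np.degrees(np.arctan2(X[1],X[0]))
    print('t %.1f tcp'%s['t'],s['tcp_pos'].round(4),'yaw %.1f'%cur,'q',s['q'].round(2),'F',s['force'].round(1),'gap %.3f'%s['finger_gap'],'grip %.0f'%s['gripper_force'])
    print('dp total mm',(d*1000).round(1),'per row/%d'%n,(d/.5/n).round(4), 'min rows',np.ceil(np.linalg.norm(d)/.0417))
    if yaw is not None:
        a=(cur-yaw);a=(a+180)%360-180;print('turn z total %.4f'%(a/360),'min rows',np.ceil(abs(a)/7.16),'tilt',r.as_matrix()[:,2].round(3))
E
r='{"dp":[0.0491,-0.0094,0],"delta_rot":[0,0,0],"fingers":1}'
python3 -m crank '[{"dp":[0.0491,-0.0094,0],"delta_rot":[0,0,0],"fingers":1},{"dp":[0.0491,-0.0094,0],"delta_rot":[0,0,0],"fingers":1},{"dp":[0.0491,-0.0094,0],"delta_rot":[0,0,0],"fingers":1},{"dp":[0.0491,-0.0094,0],"delta_rot":[0,0,0],"fingers":1},{"dp":[0.0491,-0.0094,0],"delta_rot":[0,0,0],"fingers":1},{"dp":[0.0491,-0.0094,0],"delta_rot":[0,0,0],"fingers":1},{"dp":[0.0491,-0.0094,0],"delta_rot":[0,0,0],"fingers":1},{"dp":[0.0491,-0.0094,0],"delta_rot":[0,0,0],"fingers":1},{"dp":[0.0491,-0.0094,0],"delta_rot":[0,0,0],"fingers":1},{"dp":[0.0491,-0.0094,0],"delta_rot":[0,0,0],"fingers":1},{"dp":[0.0491,-0.0094,0],"delta_rot":[0,0,0],"fingers":1},{"dp":[0.0491,-0.0094,0],"delta_rot":[0,0,0],"fingers":1}]' 20
python3 -m crank '[{"dp":[0,0,0],"delta_rot":[0,0,0.0189],"fingers":0.2},{"dp":[0,0,0],"delta_rot":[0,0,0.0189],"fingers":0.2},{"dp":[0,0,0],"delta_rot":[0,0,0.0189],"fingers":0.2},{"dp":[0,0,0],"delta_rot":[0,0,0.0189],"fingers":0.2},{"dp":[0,0,0],"delta_rot":[0,0,0.0189],"fingers":0.2},{"dp":[0,0,0],"delta_rot":[0,0,0.0189],"fingers":0.2},{"dp":[0,0,0],"delta_rot":[0,0,0.0189],"fingers":0.2},{"dp":[0,0,0],"delta_rot":[0,0,0.0189],"fingers":0.2},{"dp":[0,0,0],"delta_rot":[0,0,0.0189],"fingers":0.2}]'
python3 -m crank '[{"dp":[0,0,0],"delta_rot":[0,0,0.0189],"fingers":0.2},{"dp":[0,0,0],"delta_rot":[0,0,0.0189],"fingers":0.2},{"dp":[0,0,0],"delta_rot":[0,0,0.0189],"fingers":0.2},{"dp":[0,0,0],"delta_rot":[0,0,0.0189],"fingers":0.2},{"dp":[0,0,0],"delta_rot":[0,0,0.0189],"fingers":0.2},{"dp":[0,0,0],"delta_rot":[0,0,0.0189],"fingers":0.2},{"dp":[0,0,0],"delta_rot":[0,0,0.0189],"fingers":0.2},{"dp":[0,0,0],"delta_rot":[0,0,0.0189],"fingers":0.2},{"dp":[0,0,0],"delta_rot":[0,0,0.0189],"fingers":0.2}]'
python3 - <<'E'
from h import *
plan(.512,-.3845,.162,-96.7)
p,d=manip.snapshot("wrist");cv2.imwrite("pics/w1.png",p[:,:,::-1]);np.save("pics/w1.npy",d)
p,W=cloud("wrist",p,d)
q=W.reshape(-1,3);q=q[(q[:,2]>.113)&(q[:,2]<.125)&(abs(q[:,0]-.512)<.07)&(abs(q[:,1]+.385)<.09)]
print(len(q),cv2.minAreaRect((q[:,:2]*1000).astype(np.float32)) if len(q)>5 else 0)
E
```

```text
t: 1.1
tcp_pos: [0.5128, -0.3833, 0.3033]
tool_rot: [0.975, 0.223, -0.0, -0.001]
force: [-0.1, -0.5, -0.3]
finger_gap: 1.001
gripper_force: 0.0
t: 1.85
tcp_pos: [0.5119, -0.3842, 0.3033]
tool_rot: [0.951, -0.308, -0.001, -0.0]
force: [-0.1, -0.2, 0.6]
finger_gap: 0.595
gripper_force: 0.0
t: 2.6
tcp_pos: [0.5119, -0.3842, 0.3033]
tool_rot: [-0.662, 0.75, 0.001, -0.0]
force: [-0.2, 0.3, 0.1]
finger_gap: 0.602
gripper_force: 0.0
t 2.6 tcp [ 0.5119 -0.3842  0.3033] yaw -97.1 q [-0.82  0.55  1.39  0.    1.2   2.45] F [-0.2  0.3  0.1] gap 0.602 grip 0
dp total mm [  0.4  -0.3 141.3] per row/12 [ 0.0001 -0.      0.0235] min rows 4.0
turn z total -0.0011 min rows 1.0 tilt [-0.001  0.001 -1.   ]
2262 ((513.149658203125, -383.92657470703125), (129.0311279296875, 12.002458572387695), 83.48819732666016)
```

```bash
python3 -m crank '[{"dp":[0.0002,0.0002,0.036],"delta_rot":[0,0,0],"fingers":0.2},{"dp":[0.0002,0.0002,0.036],"delta_rot":[0,0,0],"fingers":0.2},{"dp":[0.0002,0.0002,0.036],"delta_rot":[0,0,0],"fingers":0.2},{"dp":[0.0002,0.0002,0.036],"delta_rot":[0,0,0],"fingers":0.2},{"dp":[0.0002,0.0002,0.036],"delta_rot":[0,0,0],"fingers":0.2},{"dp":[0.0002,0.0002,0.036],"delta_rot":[0,0,0],"fingers":0.2},{"dp":[0.0002,0.0002,0.036],"delta_rot":[0,0,0],"fingers":0.2},{"dp":[0.0002,0.0002,0.036],"delta_rot":[0,0,0],"fingers":0.2},{"dp":[0,0,0],"delta_rot":[0,0,0],"fingers":0.2}]'
python3 -m crank '[{"dp":[0,0,0],"delta_rot":[0,0,0],"fingers":-1},{"dp":[0,0,0],"delta_rot":[0,0,0],"fingers":-1},{"dp":[0,0,0],"delta_rot":[0,0,0],"fingers":-1},{"dp":[0,0,0],"delta_rot":[0,0,0],"fingers":-1},{"dp":[0,0,0],"delta_rot":[0,0,0],"fingers":-1},{"dp":[0,0,0],"delta_rot":[0,0,0],"fingers":-1}]' 20
```

```text
t: 3.4
tcp_pos: [0.5095, -0.3834, 0.1558]
tool_rot: [-0.665, 0.747, 0.004, -0.0]
force: [0.2, 1.2, 0.3]
finger_gap: 0.596
gripper_force: 0.0
t: 3.9
tcp_pos: [0.5125, -0.3858, 0.1614]
tool_rot: [-0.664, 0.748, -0.002, 0.0]
force: [4.0, 0.8, 3.2]
finger_gap: 0.139
gripper_force: 26.0
```

```bash
python3 -m crank '[{"dp":[0,0,0],"delta_rot":[0,0,-0.0194],"fingers":-1},{"dp":[0,0,0],"delta_rot":[0,0,-0.0194],"fingers":-1},{"dp":[0,0,0],"delta_rot":[0,0,-0.0194],"fingers":-1},{"dp":[0,0,0],"delta_rot":[0,0,-0.0194],"fingers":-1},{"dp":[0,0,0],"delta_rot":[0,0,-0.0194],"fingers":-1},{"dp":[0,0,0],"delta_rot":[0,0,-0.0194],"fingers":-1},{"dp":[0,0,0],"delta_rot":[0,0,-0.0194],"fingers":-1},{"dp":[0,0,0],"delta_rot":[0,0,-0.0194],"fingers":-1},{"dp":[0,0,0],"delta_rot":[0,0,-0.0194],"fingers":-1},{"dp":[0,0,0],"delta_rot":[0,0,-0.0194],"fingers":-1},{"dp":[0,0,0],"delta_rot":[0,0,-0.0194],"fingers":-1},{"dp":[0,0,0],"delta_rot":[0,0,-0.0194],"fingers":-1}]'
python3 -m crank '[{"dp":[0,0,0],"delta_rot":[0,0,-0.0194],"fingers":-1},{"dp":[0,0,0],"delta_rot":[0,0,-0.0194],"fingers":-1},{"dp":[0,0,0],"delta_rot":[0,0,-0.0194],"fingers":-1},{"dp":[0,0,0],"delta_rot":[0,0,-0.0194],"fingers":-1},{"dp":[0,0,0],"delta_rot":[0,0,-0.0194],"fingers":-1},{"dp":[0,0,0],"delta_rot":[0,0,-0.0194],"fingers":-1},{"dp":[0,0,0],"delta_rot":[0,0,-0.0194],"fingers":-1},{"dp":[0,0,0],"delta_rot":[0,0,-0.0194],"fingers":-1},{"dp":[0,0,0],"delta_rot":[0,0,-0.0194],"fingers":-1},{"dp":[0,0,0],"delta_rot":[0,0,-0.0194],"fingers":-1},{"dp":[0,0,0],"delta_rot":[0,0,-0.0194],"fingers":-1}]'
python3 -m crank '[{"dp":[0,0,0],"delta_rot":[0,0,-0.018],"fingers":-1},{"dp":[0,0,0],"delta_rot":[0,0,-0.018],"fingers":-1},{"dp":[0,0,0],"delta_rot":[0,0,-0.017],"fingers":-1},{"dp":[0,0,0],"delta_rot":[0,0,-0.006],"fingers":-1},{"dp":[0,0,0],"delta_rot":[0,0,0],"fingers":-1},{"dp":[0,0,0],"delta_rot":[0,0,0],"fingers":-1},{"dp":[0,0,0],"delta_rot":[0,0,0],"fingers":-1}]'
python3 -c "
from h import *
plan(.512,-.3845,.30,83.3);print(manip.sense()['ft_torque'])"
```

```text
t: 4.9
tcp_pos: [0.5147, -0.3843, 0.1614]
tool_rot: [0.994, -0.111, 0.004, -0.0]
force: [11.2, 4.5, 2.3]
finger_gap: 0.133
gripper_force: 25.9
t: 5.82
tcp_pos: [0.5137, -0.382, 0.1613]
tool_rot: [0.847, 0.531, 0.003, -0.001]
force: [8.5, 10.2, 4.8]
finger_gap: 0.14
gripper_force: 26.5
t: 6.4
tcp_pos: [0.5131, -0.382, 0.1615]
tool_rot: [0.74, 0.672, 0.004, -0.001]
force: [6.7, 8.5, 7.2]
finger_gap: 0.139
gripper_force: 80.2
t 6.4 tcp [ 0.5131 -0.382   0.1615] yaw 84.5 q [-0.82  0.72  1.5   0.01  0.92 -0.73] F [6.7 8.5 7.2] gap 0.139 grip 80
dp total mm [  -1.5   -0.2 -138.5] per row/12 [-0.0003 -0.     -0.0231] min rows 4.0
turn z total 0.0034 min rows 1.0 tilt [ 0.005  0.007 -1.   ]
[ 1.36231575 -0.85701813 -1.98667247]
```

```bash
python3 -m crank '[{"dp":[0,0,0],"delta_rot":[0,0,0],"fingers":0.2},{"dp":[0,0,0],"delta_rot":[0,0,0],"fingers":0.2},{"dp":[0,0,0],"delta_rot":[0,0,0],"fingers":0.2},{"dp":[0,0,-0.02],"delta_rot":[0,0,0],"fingers":0.2},{"dp":[0,0,-0.05],"delta_rot":[0,0,0],"fingers":0.2},{"dp":[0,0,-0.06],"delta_rot":[0,0,0],"fingers":0.2},{"dp":[0,0,-0.06],"delta_rot":[0,0,0],"fingers":0.2},{"dp":[0,0,-0.06],"delta_rot":[0,0,0],"fingers":0.2},{"dp":[0,0,-0.06],"delta_rot":[0,0,0],"fingers":0.2},{"dp":[0,0,-0.06],"delta_rot":[0,0,0],"fingers":0.2},{"dp":[0,0,-0.06],"delta_rot":[0,0,0],"fingers":0.2}]'
python3 - <<'E'
from h import *
p,W=cloud("wrist");cv2.imwrite("pics/w2.png",p[:,:,::-1])
q=W.reshape(-1,3);q=q[(q[:,2]>.113)&(q[:,2]<.125)&(abs(q[:,0]-.512)<.07)&(abs(q[:,1]+.385)<.09)]
print(len(q),cv2.minAreaRect((q[:,:2]*1000).astype(np.float32)) if len(q)>5 else 0)
plan(.43,.03,.38,83.3)
E
```

```text
t: 7.32
tcp_pos: [0.5105, -0.3852, 0.3771]
tool_rot: [0.737, 0.676, -0.0, -0.0]
force: [-0.1, -0.7, -0.9]
finger_gap: 0.601
gripper_force: 0.0
1444 ((513.2485961914062, -383.765869140625), (129.41282653808594, 11.995534896850586), 79.3778076171875)
t 7.4 tcp [ 0.5125 -0.387   0.3845] yaw 85.1 q [-0.82  0.47  1.3  -0.    1.36 -0.73] F [ 1.1 -1.2  4.3] gap 0.604 grip 0
dp total mm [ 408.5 -117.7   -0.5] per row/12 [ 0.0681 -0.0196 -0.0001] min rows 11.0
turn z total 0.0050 min rows 1.0 tilt [ 0.009 -0.01  -1.   ]
```

View pics/w2.png

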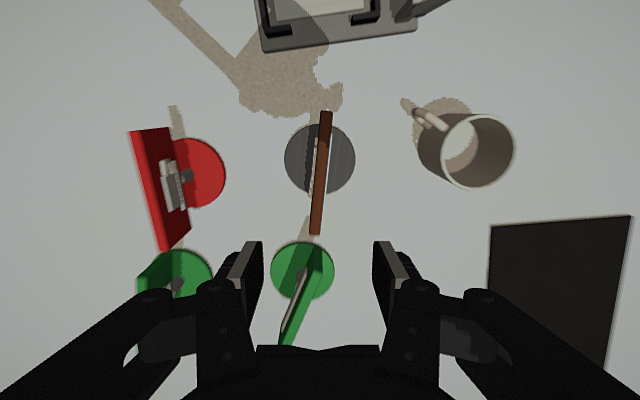

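Sign stands at its other stop with the white picture on the robot side (pixels (308,170), left = -x). Next the cartridge.

```bash
python3 -m crank '[{"dp":[0.068,-0.0196,0],"delta_rot":[0,0,0],"fingers":1},{"dp":[0.068,-0.0196,0],"delta_rot":[0,0,0],"fingers":1},{"dp":[0.068,-0.0196,0],"delta_rot":[0,0,0],"fingers":1},{"dp":[0.068,-0.0196,0],"delta_rot":[0,0,0],"fingers":1},{"dp":[0.068,-0.0196,0],"delta_rot":[0,0,0],"fingers":1},{"dp":[0.068,-0.0196,0],"delta_rot":[0,0,0],"fingers":1},{"dp":[0.068,-0.0196,0],"delta_rot":[0,0,0],"fingers":1},{"dp":[0.068,-0.0196,0],"delta_rot":[0,0,0],"fingers":1},{"dp":[0.068,-0.0196,0],"delta_rot":[0,0,0],"fingers":1},{"dp":[0.068,-0.0196,0],"delta_rot":[0,0,0],"fingers":1},{"dp":[0.068,-0.0196,0],"delta_rot":[0,0,0],"fingers":1},{"dp":[0.068,-0.0196,0],"delta_rot":[0,0,0],"fingers":1}]'
python3 -m crank '[{"dp":[0,0,0],"delta_rot":[0,0,0],"fingers":1},{"dp":[0,0,0],"delta_rot":[0,0,0],"fingers":1},{"dp":[0,0,0],"delta_rot":[0,0,0],"fingers":1}]'
python3 - <<'E'
from h import *
p,W=cloud("wrist");cv2.imwrite("pics/w3.png",p[:,:,::-1])
q=W.reshape(-1,3)
def rect(n,x0,x1,y0,y1,z0,z1):
    a=q[(q[:,0]>x0)&(q[:,0]<x1)&(q[:,1]>y0)&(q[:,1]<y1)&(q[:,2]>z0)&(q[:,2]<z1)]
    if len(a)>9: print(n,len(a),a.mean(0).round(4),cv2.minAreaRect((a[:,:2]*1000).astype(np.float32)))
rect("cart",.38,.58,-.05,.11,.044,.056)
rect("cart+spout",.38,.58,-.05,.11,.018,.056)
plan(.45,.03,.38,83.3)
E
```

```text
t: 8.37
tcp_pos: [0.4279, 0.0326, 0.3754]
tool_rot: [0.737, 0.676, 0.0, 0.0]
force: [0.3, -0.5, 0.7]
finger_gap: 0.999
gripper_force: 0.0
t: 8.62
tcp_pos: [0.4291, 0.031, 0.3754]
tool_rot: [0.736, 0.677, 0.0, 0.001]
force: [0.2, 0.2, 1.4]
finger_gap: 1.003
gripper_force: 0.0
cart 3462 [0.4356 0.0237 0.0499] ((434.3133239746094, 22.33903694152832), (109.8791275024414, 51.26561737060547), 17.898448944091797)
cart+spout 3860 [0.4385 0.0259 0.048 ] ((442.8472595214844, 25.31559944152832), (127.86225128173828, 51.243438720703125), 17.546045303344727)
t 8.7 tcp [0.4293 0.0305 0.3752] yaw 85.1 q [-0.19  0.17  1.8  -0.    1.18 -0.1 ] F [1.  1.6 0.1] gap 1.003 grip 0
dp total mm [ 1.3 20.7 -4.7] per row/12 [ 0.0002  0.0034 -0.0008] min rows 1.0
turn z total 0.0049 min rows 1.0 tilt [ 0.001 -0.001 -1.   ]
```

View pics/w3.png

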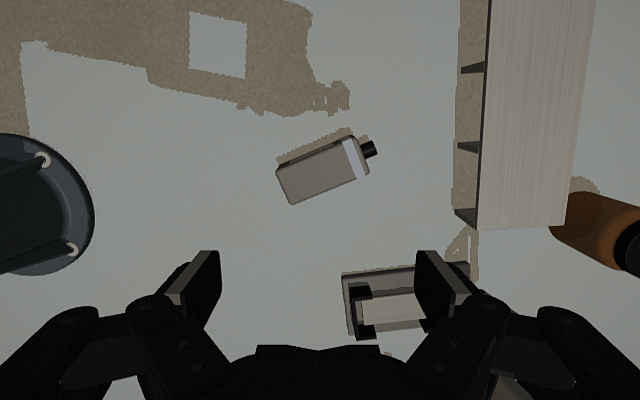

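Cartridge at px (322,170), spout at (369,150) pointing +x: centre (0.434,0.022), yaw 17.9°. I'll turn the tool so its camera stays on the robot side.

```bash
python3 -m crank '[{"dp":[0,0,0],"delta_rot":[0,0,-0.0184],"fingers":1},{"dp":[0,0,0],"delta_rot":[0,0,-0.0184],"fingers":1},{"dp":[0,0,0],"delta_rot":[0,0,-0.0184],"fingers":1},{"dp":[0,0,0],"delta_rot":[0,0,-0.0184],"fingers":1},{"dp":[0,0,0],"delta_rot":[0,0,-0.0184],"fingers":1},{"dp":[0,0,0],"delta_rot":[0,0,-0.0184],"fingers":1},{"dp":[0,0,0],"delta_rot":[0,0,-0.0184],"fingers":1},{"dp":[0,0,0],"delta_rot":[0,0,-0.0184],"fingers":1},{"dp":[0,0,0],"delta_rot":[0,0,-0.0184],"fingers":1}]'
python3 -m crank '[{"dp":[0,0,0],"delta_rot":[0,0,-0.0184],"fingers":1},{"dp":[0,0,0],"delta_rot":[0,0,-0.0184],"fingers":1},{"dp":[0,0,0],"delta_rot":[0,0,-0.0184],"fingers":1},{"dp":[0,0,0],"delta_rot":[0,0,-0.0184],"fingers":1},{"dp":[0,0,0],"delta_rot":[0,0,-0.0184],"fingers":1},{"dp":[0,0,0],"delta_rot":[0,0,-0.0184],"fingers":1},{"dp":[0,0,0],"delta_rot":[0,0,-0.0184],"fingers":1},{"dp":[0,0,0],"delta_rot":[0,0,-0.0184],"fingers":1},{"dp":[0,0,0],"delta_rot":[0,0,0],"fingers":1},{"dp":[0,0,0],"delta_rot":[0,0,0],"fingers":1}]'
python3 - <<'E'
from h import *
plan(.4343,.0223,.09,197.9)
s=manip.sense();cm=manip.camera_model("wrist");print(R.from_quat(s['tool_rot']).inv().apply(cm['origin']-s['tcp_pos']))
E
```

```text
t: 9.42
tcp_pos: [0.4295, 0.0296, 0.3749]
tool_rot: [0.302, 0.953, -0.0, 0.0]
force: [0.2, 0.1, 0.3]
finger_gap: 1.0
gripper_force: 0.0
t: 10.25
tcp_pos: [0.4293, 0.0301, 0.3749]
tool_rot: [-0.151, 0.988, -0.0, -0.0]
force: [-0.2, 0.2, 0.8]
finger_gap: 1.001
gripper_force: 0.0
t 10.2 tcp [0.4293 0.0301 0.3749] yaw -162.6 q [-0.19  0.17  1.8  -0.    1.18 -2.07] F [-0.2  0.2  0.8] gap 1.001 grip 0
dp total mm [ -2.5  -8.8 284.9] per row/12 [-0.0004 -0.0015  0.0475] min rows 7.0
turn z total -0.0013 min rows 1.0 tilt [-0. -0. -1.]
[ 0.06753272  0.00010318 -0.06988325]
```

```bash
python3 -m crank '[{"dp":[-0.0005,-0.0018,0.052],"delta_rot":[0,0,-0.0013],"fingers":1},{"dp":[-0.0005,-0.0018,0.052],"delta_rot":[0,0,0],"fingers":1},{"dp":[-0.0005,-0.0018,0.052],"delta_rot":[0,0,0],"fingers":1},{"dp":[-0.0005,-0.0018,0.052],"delta_rot":[0,0,0],"fingers":1},{"dp":[-0.0005,-0.0018,0.052],"delta_rot":[0,0,0],"fingers":1},{"dp":[-0.0005,-0.0018,0.052],"delta_rot":[0,0,0],"fingers":1},{"dp":[-0.0005,-0.0018,0.052],"delta_rot":[0,0,0],"fingers":1},{"dp":[-0.0005,-0.0018,0.052],"delta_rot":[0,0,0],"fingers":1},{"dp":[-0.0005,-0.0018,0.052],"delta_rot":[0,0,0],"fingers":1},{"dp":[0,-0.0014,0.052],"delta_rot":[0,0,0],"fingers":1},{"dp":[0,0,0.03],"delta_rot":[0,0,0],"fingers":1},{"dp":[0,0,0.02],"delta_rot":[0,0,0],"fingers":1}]'
python3 -m crank '[{"dp":[0,0,0],"delta_rot":[0,0,0],"fingers":1},{"dp":[0,0,0],"delta_rot":[0,0,0],"fingers":-1},{"dp":[0,0,0],"delta_rot":[0,0,0],"fingers":-1},{"dp":[0,0,0],"delta_rot":[0,0,0],"fingers":-1},{"dp":[0,0,0],"delta_rot":[0,0,0],"fingers":-1},{"dp":[0,0,0],"delta_rot":[0,0,0],"fingers":-1},{"dp":[0,0,0],"delta_rot":[0,0,0],"fingers":-1},{"dp":[0,0,0],"delta_rot":[0,0,0],"fingers":-1}]' 50
python3 - <<'E'
from h import *
plan(.526,-.192,.21,182.97)
E
```

```text
t: 11.25
tcp_pos: [0.4338, 0.023, 0.0879]
tool_rot: [-0.156, 0.988, 0.0, -0.001]
force: [0.4, -0.5, 0.0]
finger_gap: 1.0
gripper_force: 0.0
t: 11.92
tcp_pos: [0.4342, 0.0236, 0.0909]
tool_rot: [-0.158, 0.987, -0.0, 0.001]
force: [-1.0, -1.6, 6.6]
finger_gap: 0.576
gripper_force: 53.3
t 11.9 tcp [0.4342 0.0236 0.0909] yaw -161.8 q [-0.2   0.71  2.06 -0.    0.37 -2.09] F [-1.  -1.6  6.6] gap 0.576 grip 53
dp total mm [ -20.2 -233.6 -118.8] per row/12 [-0.0034 -0.0389 -0.0198] min rows 7.0
turn z total 0.0422 min rows 3.0 tilt [ 0.002 -0.001 -1.   ]
```

```bash
python3 -m crank '[{"dp":[0,0,-0.02],"delta_rot":[0,0,0],"fingers":-1},{"dp":[0,0,-0.04],"delta_rot":[0,0,0],"fingers":-1},{"dp":[0,0,-0.05],"delta_rot":[0,0,0],"fingers":-1},{"dp":[0,0,-0.05],"delta_rot":[0,0,0],"fingers":-1},{"dp":[0,0,-0.05],"delta_rot":[0,0,0],"fingers":-1},{"dp":[0,0,-0.028],"delta_rot":[0,0,0],"fingers":-1},{"dp":[0,0,0],"delta_rot":[0,0,0],"fingers":-1}]'
python3 -m crank '[{"dp":[-0.003,-0.025,0],"delta_rot":[0,0,0],"fingers":-1},{"dp":[-0.0034,-0.04,0],"delta_rot":[0,0,0],"fingers":-1},{"dp":[-0.0034,-0.043,0],"delta_rot":[0,0,0],"fingers":-1},{"dp":[-0.0034,-0.043,0],"delta_rot":[0,0,0],"fingers":-1},{"dp":[-0.0034,-0.043,0],"delta_rot":[0,0,0],"fingers":-1},{"dp":[-0.0034,-0.043,0],"delta_rot":[0,0,0],"fingers":-1},{"dp":[-0.0034,-0.043,0],"delta_rot":[0,0,0],"fingers":-1},{"dp":[-0.0034,-0.043,0],"delta_rot":[0,0,0],"fingers":-1},{"dp":[-0.0034,-0.043,0],"delta_rot":[0,0,0],"fingers":-1},{"dp":[-0.0034,-0.043,0],"delta_rot":[0,0,0],"fingers":-1},{"dp":[-0.0034,-0.038,0],"delta_rot":[0,0,0],"fingers":-1},{"dp":[-0.0034,-0.02,0],"delta_rot":[0,0,0],"fingers":-1}]'
python3 -m crank '[{"dp":[0,0,0],"delta_rot":[0,0,0.0141],"fingers":-1},{"dp":[0,0,0],"delta_rot":[0,0,0.0141],"fingers":-1},{"dp":[0,0,0],"delta_rot":[0,0,0.0141],"fingers":-1},{"dp":[0,0,0],"delta_rot":[0,0,0],"fingers":-1},{"dp":[0,0,0],"delta_rot":[0,0,0],"fingers":-1},{"dp":[0,0,0],"delta_rot":[0,0,0],"fingers":-1}]'
python3 - <<'E'
from h import *
plan(.526,-.192,.14,182.97)
p,W=cloud("wrist");cv2.imwrite("pics/w4.png",p[:,:,::-1])
ps,Ws=cloud("side");cv2.imwrite("pics/s4.png",ps[:,:,::-1]);pc,Wc=cloud("scene")
def rect(n,q,x0,x1,y0,y1,z0,z1):
    q=q.reshape(-1,3)
    a=q[(q[:,0]>x0)&(q[:,0]<x1)&(q[:,1]>y0)&(q[:,1]<y1)&(q[:,2]>z0)&(q[:,2]<z1)]
    if len(a)>9: print(n,len(a),a.mean(0).round(4),cv2.minAreaRect((a[:,:2]*1000).astype(np.float32)))
for n,w in(("w",W),("s",Ws),("c",Wc)):
    rect(n+"base",w,.42,.7,-.26,-.12,.011,.019)
    rect(n+"guides",w,.42,.7,-.26,-.12,.041,.048)
    rect(n+"cart",w,.42,.6,-.26,-.12,.13,.19)
E
```

```text
t: 12.5
tcp_pos: [0.4349, 0.0237, 0.2116]
tool_rot: [-0.158, 0.987, -0.001, 0.003]
force: [-0.2, -0.3, -2.1]
finger_gap: 0.576
gripper_force: 52.5
t: 13.5
tcp_pos: [0.5262, -0.1948, 0.2069]
tool_rot: [-0.157, 0.988, 0.0, -0.001]
force: [-0.7, -0.2, -1.6]
finger_gap: 0.578
gripper_force: 52.5
t: 14.0
tcp_pos: [0.5254, -0.1916, 0.2081]
tool_rot: [-0.027, 1.0, 0.0, -0.001]
force: [-0.0, 0.2, -1.5]
finger_gap: 0.578
gripper_force: 52.5
t 14.0 tcp [ 0.5254 -0.1916  0.2081] yaw -176.9 q [-0.55  0.57  1.69 -0.    0.89 -2.17] F [-0.   0.2 -1.5] gap 0.578 grip 52
dp total mm [-0.7 -0.5 68.1] per row/12 [-0.0001 -0.0001  0.0113] min rows 2.0
turn z total 0.0003 min rows 1.0 tilt [-0.001  0.001 -1.   ]
wbase 3145 [ 0.465  -0.1957  0.0157] ((469.222412109375, -195.109130859375), (33.99197769165039, 100.196044921875), 3.109820604324341)
wguides 1156 [ 0.466  -0.1951  0.0449] ((469.23101806640625, -195.08969116210938), (17.765689849853516, 72.41971588134766), 4.236856460571289)
wcart 32513 [ 0.5077 -0.1924  0.168 ] ((511.5000915527344, -192.3745880126953), (82.70755767822266, 114.03829193115234), 
[... 153 characters left out ...]
2773)
sguides 128 [ 0.5319 -0.1932  0.0439] ((543.2334594726562, -193.65003967285156), (169.39598083496094, 81.6876220703125), 2.730720281600952)
scart 612 [ 0.5125 -0.2041  0.1578] ((524.5650634765625, -200.63661193847656), (91.02923583984375, 123.82247161865234), 64.49464416503906)
cbase 653 [ 0.5727 -0.1788  0.0156] ((547.0581665039062, -191.19329833984375), (193.95993041992188, 104.68505859375), 3.6496472358703613)
cguides 100 [ 0.5286 -0.1831  0.0443] ((544.2770385742188, -193.91712951660156), (173.17233276367188, 80.6656723022461), 3.53861141204834)
ccart 593 [ 0.5435 -0.1843  0.1625] ((532.522216796875, -185.94740295410156), (99.98005676269531, 101.65144348144531), 39.647247314453125)
```

View pics/w4.png

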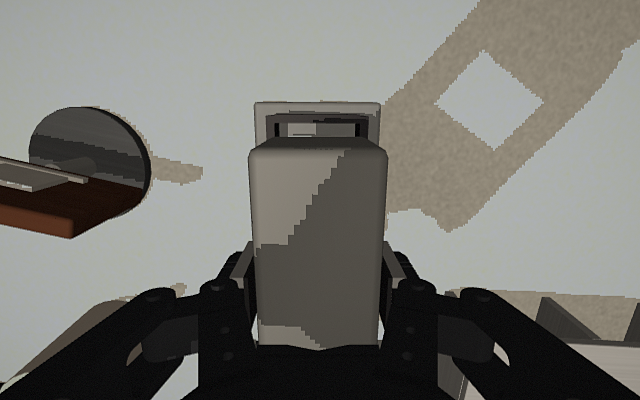

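Run:
```python
from h import *
p,W=cloud("wrist");q=W.reshape(-1,3)
s=manip.sense()
a=q[(q[:,2]>.160)&(q[:,2]<.172)&(abs(q[:,1]+.192)<.035)&(q[:,0]<.52)&(q[:,0]>.4)]
print(np.percentile(a[:,2],[5,50,95]))
b=a[a[:,0]<.485];print(cv2.minAreaRect((b[:,:2]*1000).astype(np.float32)))
print([ (y,np.percentile(a[abs(a[:,1]-y)<.004][:,0],2).round(4)) for y in(-.21,-.2,-.192,-.184,-.174)])
plan(.527,-.192,.13,183.2)
```

```text
[0.16534623 0.16753544 0.16863694]
((477.3689880371094, -193.7949981689453), (15.384551048278809, 50.3444709777832), 0.19023413956165314)
[(-0.21, np.float64(0.4721)), (-0.2, np.float64(0.4715)), (-0.192, np.float64(0.4711)), (-0.184, np.float64(0.4707)), (-0.174, np.float64(0.4705))]
t 14.2 tcp [ 0.5258 -0.1917  0.2088] yaw -177.0 q [-0.55  0.57  1.69  0.    0.89 -2.17] F [-0.3 -0.3 -1.6] gap 0.577 grip 52
dp total mm [-1.2 -0.4 78.8] per row/12 [-0.0002 -0.0001  0.0131] min rows 2.0
turn z total -0.0005 min rows 1.0 tilt [-0.  0. -1.]
```

```bash
python3 -m crank '[{"dp":[-0.001,-0.0004,0.02],"delta_rot":[0,0,-0.0005],"fingers":-1},{"dp":[-0.001,-0.0004,0.02],"delta_rot":[0,0,0],"fingers":-1},{"dp":[0,0,0.02],"delta_rot":[0,0,0],"fingers":-1},{"dp":[0,0,0.02],"delta_rot":[0,0,0],"fingers":-1},{"dp":[0,0,0.02],"delta_rot":[0,0,0],"fingers":-1},{"dp":[0,0,0.02],"delta_rot":[0,0,0],"fingers":-1},{"dp":[0,0,0.02],"delta_rot":[0,0,0],"fingers":-1},{"dp":[0,0,0.02],"delta_rot":[0,0,0],"fingers":-1},{"dp":[0,0,0.01],"delta_rot":[0,0,0],"fingers":-1},{"dp":[0,0,0],"delta_rot":[0,0,0],"fingers":-1},{"dp":[0,0,0],"delta_rot":[0,0,0],"fingers":-1}]'
python3 -c "
from h import *
plan(.527,-.192,.121,183.2)"
```

```text
t: 15.12
tcp_pos: [0.5268, -0.1921, 0.1236]
tool_rot: [-0.027, 1.0, 0.0, -0.0]
force: [0.5, 0.3, -1.9]
finger_gap: 0.577
gripper_force: 52.5
t 15.1 tcp [ 0.5268 -0.1921  0.1236] yaw -176.9 q [-0.55  0.71  1.73  0.    0.7  -2.17] F [ 0.5  0.3 -1.9] gap 0.577 grip 52
dp total mm [-0.2  0.1  2.6] per row/12 [-0.      0.      0.0004] min rows 1.0
turn z total -0.0002 min rows 1.0 tilt [-0.  0. -1.]
```

```bash
python3 -m crank '[{"dp":[0,0,0.003],"delta_rot":[0,0,0],"fingers":-1},{"dp":[0,0,0.003],"delta_rot":[0,0,0],"fingers":-1},{"dp":[0,0,0],"delta_rot":[0,0,0],"fingers":-1},{"dp":[0,0,0],"delta_rot":[0,0,0],"fingers":0.6},{"dp":[0,0,0],"delta_rot":[0,0,0],"fingers":0.6},{"dp":[0,0,0],"delta_rot":[0,0,0],"fingers":0.6},{"dp":[0,0,0],"delta_rot":[0,0,0],"fingers":0.6},{"dp":[0,0,-0.04],"delta_rot":[0,0,0],"fingers":0.6},{"dp":[0,0,-0.06],"delta_rot":[0,0,0],"fingers":0.6},{"dp":[0.02,0,-0.07],"delta_rot":[0,0,0],"fingers":0.6},{"dp":[0.04,0,-0.07],"delta_rot":[0,0,0],"fingers":0.6},{"dp":[0.04,0,-0.07],"delta_rot":[0,0,0],"fingers":0.6}]'
python3 -m crank '[{"dp":[0.03,0,-0.06],"delta_rot":[0,0,0],"fingers":0.6},{"dp":[0,0,-0.06],"delta_rot":[0,0,0],"fingers":-1},{"dp":[0,0,-0.04],"delta_rot":[0,0,0],"fingers":-1},{"dp":[0,0,0],"delta_rot":[0,0,0],"fingers":-1},{"dp":[0,0,0],"delta_rot":[0,0,0],"fingers":-1}]'
python3 - <<'E'
from h import *
cl=[cloud("wrist"),cloud("scene"),cloud("side")]
cv2.imwrite("pics/s5.png",cl[2][0][:,:,::-1])
plan(.6,-.19,.3,183)
def rect(n,q,x0,x1,y0,y1,z0,z1):
    q=q.reshape(-1,3)
    a=q[(q[:,0]>x0)&(q[:,0]<x1)&(q[:,1]>y0)&(q[:,1]<y1)&(q[:,2]>z0)&(q[:,2]<z1)]
    if len(a)>9: print(n,len(a),a.mean(0).round(4),a.max(0).round(3),cv2.minAreaRect((a[:,:2]*1000).astype(np.float32)))
for i,(p,w) in enumerate(cl):
    rect(f"{i}cart",w,.44,.6,-.24,-.145,.072,.09)
    rect(f"{i}bar",w,.58,.74,-.225,-.15,.2,.33)
E
cp pics/s5.png /tmp/; python3 -c "
import cv2;p=cv2.imread('pics/s5.png')[120:320,220:460];cv2.imwrite('pics/s5c.png',cv2.resize(p,None,fx=3,fy=3))"
```

```text
t: 16.12
tcp_pos: [0.4765, -0.1948, 0.2773]
tool_rot: [-0.028, 1.0, -0.0, 0.0]
force: [0.7, -0.9, -0.1]
finger_gap: 0.797
gripper_force: 0.0
t: 16.53
tcp_pos: [0.4621, -0.1959, 0.3573]
tool_rot: [-0.027, 1.0, -0.001, 0.001]
force: [-0.6, 0.4, -0.8]
finger_gap: 0.235
gripper_force: 0.0
t 16.7 tcp [ 0.4613 -0.1952  0.3545] yaw -176.9 q [-0.62  0.3   1.67  0.    1.17 -2.25] F [ 0.5 -0.5 -0.7] gap 0.005 grip 0
dp total mm [-138.9   -2.5   54.2] per row/12 [-0.0232 -0.0004  0.009 ] min rows 4.0
turn z total 0.0004 min rows 1.0 tilt [-0.003  0.002 -1.   ]
0cart 3903 [ 0.5231 -0.1927  0.0797] [ 0.582 -0.166  0.082] ((526.4895629882812, -192.36129760742188), (109.85771179199219, 50.075355529785156), 3.2163827419281006)
1cart 377 [ 0.5241 -0.1886  0.0796] [ 0.584 -0.163  0.085] ((527.0250244140625, -191.70228576660156), (112.76546478271484, 53.67753601074219), 2.320039749145508)
1bar 172 [ 0.6633 -0.1863  0.2552] [ 0.678 -0.15   0.284] ((655.8001098632812, -187.80059814453125), (41.363643646240234, 74.12348937988281), 3.2169549465179443)
2cart 410 [ 0.5225 -0.1961  0.0785] [ 0.581 -0.165  0.084] ((524.34521484375, -193.95069885253906), (111.79147338867188, 55.71131134033203), 2.6085610389709473)
2bar 106 [ 0.6584 -0.1864  0.2552] [ 0.671 -0.151  0.283] ((652.7227783203125, -187.87246704101562), (36.80641174316406, 73.95604705810547), 1.0832253694534302)
```

View pics/s5c.png

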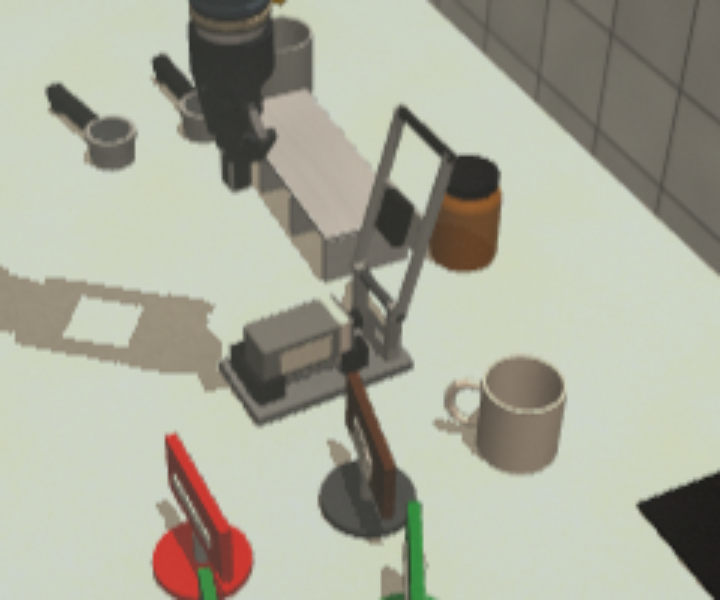

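Side view: cartridge sits in the cradle (crop (300,345)), clamp still standing at (400,200), and the sign's white picture faces the robot. Next, reach behind the bar and pull it over.

```bash
python3 -m crank '[{"dp":[0,0,-0.045],"delta_rot":[0,0,0],"fingers":-1},{"dp":[0,0,-0.045],"delta_rot":[0,0,0],"fingers":-1},{"dp":[-0.0518,-0.0008,0],"delta_rot":[0,0,0],"fingers":-1},{"dp":[-0.0518,-0.0008,0],"delta_rot":[0,0,0],"fingers":-1},{"dp":[-0.0518,-0.0008,0],"delta_rot":[0,0,0],"fingers":-1},{"dp":[-0.0518,-0.0008,0],"delta_rot":[0,0,0],"fingers":-1},{"dp":[-0.0518,-0.0008,0],"delta_rot":[0,0,0],"fingers":-1},{"dp":[-0.0518,-0.0008,0],"delta_rot":[0,0,0],"fingers":-1},{"dp":[-0.0518,-0.0008,0],"delta_rot":[0,0,0],"fingers":-1},{"dp":[-0.0518,-0.0008,0],"delta_rot":[0,0,0],"fingers":-1},{"dp":[-0.0518,-0.0008,0],"delta_rot":[0,0,0],"fingers":-1},{"dp":[-0.0518,-0.0008,0],"delta_rot":[0,0,0],"fingers":-1}]'
python3 -m crank '[{"dp":[0,0,0],"delta_rot":[0,0,0],"fingers":-1},{"dp":[0,0,0.0375],"delta_rot":[0,0,0],"fingers":-1},{"dp":[0,0,0.0375],"delta_rot":[0,0,0],"fingers":-1},{"dp":[0,0,0.0375],"delta_rot":[0,0,0],"fingers":-1},{"dp":[0,0,0.0375],"delta_rot":[0,0,0],"fingers":-1},{"dp":[0,0,0],"delta_rot":[0,0,0],"fingers":-1},{"dp":[0,0,0],"delta_rot":[0,0,0],"fingers":-1}]'
python3 - <<'E'
from h import *
plan(.68,-.185,.323,183.2)
for th in(1.8,1.6,1.4,1.2,1.0,.8,.6,.4): print(th,.622+17e-3-.195*np.cos(th),.048+.085+.195*np.sin(th))
E
```

```text
t: 17.68
tcp_pos: [0.7217, -0.1851, 0.3978]
tool_rot: [-0.028, 1.0, 0.001, -0.002]
force: [0.6, -0.6, 0.7]
finger_gap: 0.002
gripper_force: 0.0
t: 18.27
tcp_pos: [0.7196, -0.1852, 0.3229]
tool_rot: [-0.027, 1.0, 0.001, -0.003]
force: [0.2, 0.8, 0.2]
finger_gap: -0.001
gripper_force: 0.0
t 18.3 tcp [ 0.7196 -0.1852  0.3229] yaw -176.9 q [-0.4   0.68  1.07 -0.    1.4  -2.03] F [0.2 0.8 0.2] gap -0.001 grip 0
dp total mm [39.5  2.4  0.1] per row/12 [0.0066 0.0004 0.    ] min rows 1.0
turn z total -0.0002 min rows 1.0 tilt [-0.006  0.002 -1.   ]
1.8 0.6833044084651521 0.32290028802124804
1.6 0.6446939068487514 0.3279168525930935
1.4 0.605856407134453 0.3251626973477497
1.2 0.5683402378770487 0.31474762176360915
1.0 0.5336410503557127 0.2970868420375398
0.8 0.5031421916773028 0.27288443772540694
0.6 0.4780595550926127 0.2431052823120319
0.4 0.4593931061694374 0.20893657675018684
```

```bash
python3 -m crank '[{"dp":[0.036,0,0],"delta_rot":[0,0,0],"fingers":-1},{"dp":[0.036,0,0],"delta_rot":[0,0,0],"fingers":-1},{"dp":[0.0386,0,-0.005],"delta_rot":[0,0,0],"fingers":-1},{"dp":[0.0386,0,-0.005],"delta_rot":[0,0,0],"fingers":-1},{"dp":[0.0388,0,0.0028],"delta_rot":[0,0,0],"fingers":-1},{"dp":[0.0388,0,0.0028],"delta_rot":[0,0,0],"fingers":-1},{"dp":[0.0375,0,0.0104],"delta_rot":[0,0,0],"fingers":-1},{"dp":[0.0375,0,0.0104],"delta_rot":[0,0,0],"fingers":-1},{"dp":[0.0347,0,0.0177],"delta_rot":[0,0,0],"fingers":-1},{"dp":[0.0347,0,0.0177],"delta_rot":[0,0,0],"fingers":-1}]'
python3 -m crank '[{"dp":[0.0305,0,0.0242],"delta_rot":[0,0,0],"fingers":-1},{"dp":[0.0305,0,0.0242],"delta_rot":[0,0,0],"fingers":-1},{"dp":[0.0251,0,0.0298],"delta_rot":[0,0,0],"fingers":-1},{"dp":[0.0251,0,0.0298],"delta_rot":[0,0,0],"fingers":-1},{"dp":[0,0,0],"delta_rot":[0,0,0],"fingers":-1},{"dp":[0,0,0],"delta_rot":[0,0,0],"fingers":-1},{"dp":[-0.01,0,0],"delta_rot":[0,0,0],"fingers":-1},{"dp":[0,0,0],"delta_rot":[0,0,0],"fingers":-1}]'
python3 - <<'E'
from h import *
plan(.45,-.195,.3,183.2)
for i in("scene","side"):
    p,W=cloud(i);q=W.reshape(-1,3)
    a=q[(abs(q[:,1]+.193)<.036)&(q[:,0]>.38)&(q[:,0]<.475)&(q[:,2]>.1)&(q[:,2]<.27)];print(i,len(a),np.percentile(a,[2,50,98],axis=0).round(3) if len(a) else 0)
    cv2.imwrite(f"pics/{i}6.png",p[120:320,200:440,::-1])
E
python3 -c "
import cv2;p=cv2.imread('pics/side6.png');cv2.imwrite('pics/s6c.png',cv2.resize(p,None,fx=3,fy=3))"
```

```text
t: 19.1
tcp_pos: [0.5367, -0.1964, 0.3026]
tool_rot: [-0.027, 1.0, -0.002, 0.004]
force: [2.7, -0.1, -0.3]
finger_gap: 0.003
gripper_force: 1.9
t: 19.77
tcp_pos: [0.4866, -0.199, 0.2473]
tool_rot: [-0.028, 1.0, -0.001, 0.001]
force: [0.7, 0.4, 0.3]
finger_gap: -0.004
gripper_force: 0.0
t 19.8 tcp [ 0.4866 -0.199   0.2473] yaw -176.8 q [-0.6   0.47  1.74  0.    0.92 -2.23] F [0.7 0.4 0.3] gap -0.004 grip 0
dp total mm [ 36.2   5.9 -52.8] per row/12 [ 0.006   0.001  -0.0088] min rows 2.0
turn z total -0.0001 min rows 1.0 tilt [ 0.003 -0.002 -1.   ]
scene 39 [[ 0.458 -0.187  0.194]
 [ 0.463 -0.172  0.201]
 [ 0.473 -0.157  0.244]]
side 180 [[ 0.454 -0.225  0.193]
 [ 0.469 -0.195  0.223]
 [ 0.475 -0.159  0.268]]
```

View pics/s6c.png

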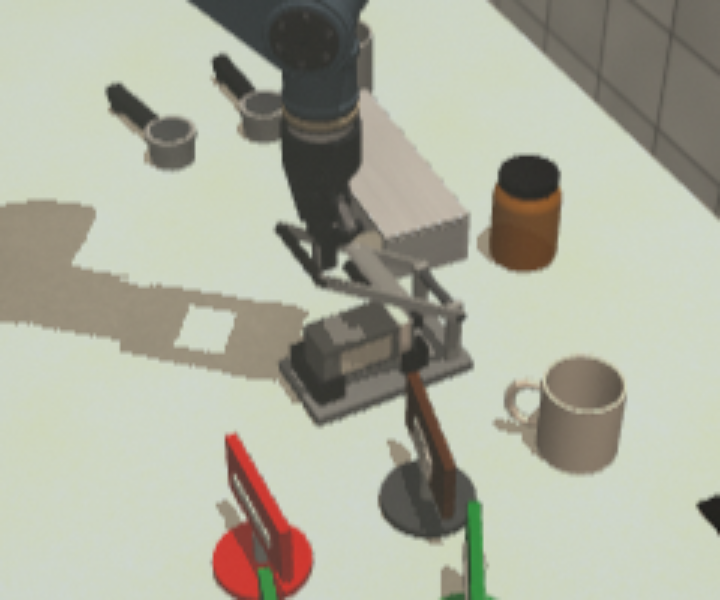

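```bash
python3 -m crank '[{"dp":[0,0.003,-0.06],"delta_rot":[0,0,0],"fingers":-1},{"dp":[0,0.003,-0.06],"delta_rot":[0,0,0],"fingers":-1},{"dp":[0.0285,0,0],"delta_rot":[0,0,0],"fingers":-1},{"dp":[0.0285,0,0],"delta_rot":[0,0,0],"fingers":-1},{"dp":[0,0,0.03],"delta_rot":[0,0,0],"fingers":-1},{"dp":[0,0,0.036],"delta_rot":[0,0,0],"fingers":-1},{"dp":[0.0186,0,0.034],"delta_rot":[0,0,0],"fingers":-1},{"dp":[0.0186,0,0.034],"delta_rot":[0,0,0],"fingers":-1}]'
python3 -m crank '[{"dp":[0.0115,0,0.037],"delta_rot":[0,0,0],"fingers":-1},{"dp":[0.0115,0,0.037],"delta_rot":[0,0,0],"fingers":-1},{"dp":[0.0027,0,0.026],"delta_rot":[0,0,0],"fingers":-1},{"dp":[0.0027,0,0.026],"delta_rot":[0,0,0],"fingers":-1},{"dp":[0.0027,0,0.026],"delta_rot":[0,0,0],"fingers":-1},{"dp":[0,0,0.004],"delta_rot":[0,0,0],"fingers":-1},{"dp":[0,0,0],"delta_rot":[0,0,0],"fingers":-1},{"dp":[0,0,0],"delta_rot":[0,0,0],"fingers":-1}]'
python3 - <<'E'
from h import *
plan(.427,-.197,.160,183.2)
p,W=cloud("side");q=W.reshape(-1,3)
for i in ("side","scene"):
    p,W=cloud(i);q=W.reshape(-1,3)
    a=q[(abs(q[:,1]+.193)<.055)&(q[:,0]>.4)&(q[:,0]<.7)&(q[:,2]>.082)&(q[:,2]<.3)]
    for x in(.43,.46,.50,.58): 
        b=a[abs(a[:,0]-x)<.012];print(i,x,len(b),np.percentile(b[:,2],[5,50,95]).round(4) if len(b) else 0)
E
```

```text
t: 20.53
tcp_pos: [0.4384, -0.1984, 0.2395]
tool_rot: [-0.028, 1.0, -0.001, 0.001]
force: [1.3, 0.0, 2.2]
finger_gap: 0.0
gripper_force: 1.1
t: 21.2
tcp_pos: [0.422, -0.1987, 0.1632]
tool_rot: [-0.028, 1.0, -0.0, -0.0]
force: [-4.4, 1.2, 18.6]
finger_gap: 0.002
gripper_force: 9.7
t 21.2 tcp [ 0.422  -0.1987  0.1632] yaw -176.8 q [-0.68  0.56  1.95 -0.    0.63 -2.31] F [-4.4  1.2 18.6] gap 0.002 grip 10
dp total mm [-5.1  1.4  3.2] per row/12 [-0.0008  0.0002  0.0005] min rows 1.0
turn z total 0.0000 min rows 1.0 tilt [-0.    -0.001 -1.   ]
side 0.43 329 [0.0862 0.2219 0.2925]
side 0.46 49 [0.0843 0.0911 0.2969]
side 0.5 111 [0.0826 0.0885 0.0933]
side 0.58 46 [0.0832 0.087  0.0925]
scene 0.43 823 [0.0881 0.1734 0.2786]
scene 0.46 340 [0.0901 0.2524 0.296 ]
scene 0.5 84 [0.084  0.0901 0.0934]
scene 0.58 50 [0.0824 0.0893 0.0933]
```

```bash
python3 -m crank '[{"dp":[0,0,-0.04],"delta_rot":[0,0,0],"fingers":-1},{"dp":[0,0,-0.075],"delta_rot":[0,0,0],"fingers":-1},{"dp":[0,0,-0.075],"delta_rot":[0,0,0],"fingers":-1},{"dp":[0,0,-0.075],"delta_rot":[0,0,0],"fingers":-1},{"dp":[0,0,-0.07],"delta_rot":[0,0,0],"fingers":-1},{"dp":[-0.008,0.04,0],"delta_rot":[0,0,0],"fingers":1},{"dp":[-0.008,0.073,0],"delta_rot":[0,0,0],"fingers":1},{"dp":[-0.008,0.073,0],"delta_rot":[0,0,0],"fingers":1},{"dp":[-0.008,0.073,0],"delta_rot":[0,0,0],"fingers":1},{"dp":[-0.008,0.073,0],"delta_rot":[0,0,0],"fingers":1},{"dp":[-0.008,0.073,0],"delta_rot":[0,0,0],"fingers":1},{"dp":[-0.008,0.073,0],"delta_rot":[0,0,0],"fingers":1}]'
python3 -m crank '[{"dp":[-0.008,0.073,0],"delta_rot":[0,0,0],"fingers":1},{"dp":[-0.008,0.073,0],"delta_rot":[0,0,0],"fingers":1},{"dp":[-0.008,0.073,0],"delta_rot":[0,0,0],"fingers":1},{"dp":[-0.008,0.073,0],"delta_rot":[0,0,0],"fingers":1},{"dp":[-0.008,0.073,0],"delta_rot":[0,0,0],"fingers":1},{"dp":[-0.008,0.073,0],"delta_rot":[0,0,0],"fingers":1},{"dp":[-0.008,0.073,0],"delta_rot":[0,0,0],"fingers":1},{"dp":[-0.008,0.073,0],"delta_rot":[0,0,0],"fingers":1},{"dp":[0,0.03,0],"delta_rot":[0,0,0],"fingers":1}]'
python3 -m crank '[{"dp":[0,0,0],"delta_rot":[0,0,0.0184],"fingers":1},{"dp":[0,0,0],"delta_rot":[0,0,0.0184],"fingers":1},{"dp":[0,0,0],"delta_rot":[0,0,0.0184],"fingers":1},{"dp":[0,0,0],"delta_rot":[0,0,0.0184],"fingers":1},{"dp":[0,0,0],"delta_rot":[0,0,0.0184],"fingers":1},{"dp":[0,0,0],"delta_rot":[0,0,0.0184],"fingers":1},{"dp":[0,0,0],"delta_rot":[0,0,0.0184],"fingers":1},{"dp":[0,0,0],"delta_rot":[0,0,0.0184],"fingers":1},{"dp":[0,0,0],"delta_rot":[0,0,0.0184],"fingers":1},{"dp":[0,0,0],"delta_rot":[0,0,0.0184],"fingers":1},{"dp":[0,0,0],"delta_rot":[0,0,0.0184],"fingers":1},{"dp":[0,0,0],"delta_rot":[0,0,0.0184],"fingers":1}]'
cat >> h.py <<'E'
def rect(n,q,x0,x1,y0,y1,z0,z1):
    q=q.reshape(-1,3)
    a=q[(q[:,0]>x0)&(q[:,0]<x1)&(q[:,1]>y0)&(q[:,1]<y1)&(q[:,2]>z0)&(q[:,2]<z1)]
    if len(a)>9: print(n,len(a),a.mean(0).round(4),cv2.minAreaRect((a[:,:2]*1000).astype(np.float32)))
E
python3 - <<'E'
from h import *
plan(.455,.37,.08,103.5)
p,W=cloud("wrist");cv2.imwrite("pics/w7.png",p[:,:,::-1])
ps,Ws=cloud("side")
pc,Wc=cloud("scene")
for n,w in(("w",W),("s",Ws),("c",Wc)):
    rect(n+"head2",w,.42,.53,.22,.325,.039,.049)
    rect(n+"han2",w,.4,.54,.33,.46,.03,.05)
    rect(n+"head1",w,.56,.66,.24,.325,.039,.049)
    rect(n+"han1",w,.56,.66,.33,.46,.03,.05)
    rect(n+"dock",w,.58,.76,-.1,.245,.062,.074)
    rect(n+"clampbar",w,.415,.44,-.26,-.13,.05,.15)
    rect(n+"clamparm",w,.44,.6,-.26,-.13,.083,.15)
E
```

```text
t: 22.35
tcp_pos: [0.4369, 0.0432, 0.3291]
tool_rot: [-0.027, 1.0, -0.0, 0.0]
force: [0.5, 0.1, 0.3]
finger_gap: 0.974
gripper_force: 0.0
t: 23.1
tcp_pos: [0.4523, 0.354, 0.329]
tool_rot: [-0.029, 1.0, 0.001, 0.001]
force: [-0.0, 0.1, 0.2]
finger_gap: 0.998
gripper_force: 0.0
t: 24.1
tcp_pos: [0.452, 0.3492, 0.3287]
tool_rot: [0.62, 0.784, -0.0, 0.0]
force: [0.6, -0.7, -0.3]
finger_gap: 0.995
gripper_force: 0.0
t 24.1 tcp [0.452  0.3492 0.3287] yaw 103.3 q [ 0.46  0.43  1.54 -0.    1.17  0.23] F [ 0.6 -0.7 -0.3] gap 0.995 grip 0
dp total mm [ 19.7   7.9 248.7] per row/12 [0.0033 0.0013 0.0415] min rows 6.0
turn z total -0.0005 min rows 1.0 tilt [-0.    -0.001 -1.   ]
whead2 2372 [0.4767 0.2829 0.0449] ((477.69342041015625, 282.6188659667969), (67.69978332519531, 65.4925308227539), 60.50191116333008)
whan2 1819 [0.4546 0.3811 0.0375] ((455.6435546875, 378.2720947265625), (21.815141677856445, 102.8742446899414), 13.291616439819336)
whead1 1460 [0.6064 0.2965 0.0445] ((605.6244506835938, 294.0916748046875), (65.23153686523438, 57.99055862426758), 22.8341064453125)
whan1 1927 [0.6017 0.3
[... 1475 characters left out ...]
66309)
chead1 442 [0.6104 0.2866 0.0448] ((608.8363037109375, 286.13848876953125), (66.3216323852539, 68.19840240478516), 52.78147888183594)
chan1 377 [0.6056 0.3837 0.0368] ((603.3055419921875, 383.04132080078125), (25.714197158813477, 106.14612579345703), 1.6504489183425903)
cdock 3664 [0.6774 0.0892 0.068 ] ((674.3218383789062, 81.65715026855469), (295.07440185546875, 112.77738189697266), 88.88578033447266)
cclampbar 125 [ 0.4293 -0.1962  0.0886] ((428.4791564941406, -195.4065399169922), (22.637418746948242, 100.58271026611328), 0.1302706003189087)
cclamparm 571 [ 0.5261 -0.1908  0.0903] ((521.0350952148438, -193.06378173828125), (159.01712036132812, 105.694091796875), 1.2665122747421265)
```

View pics/w7.png

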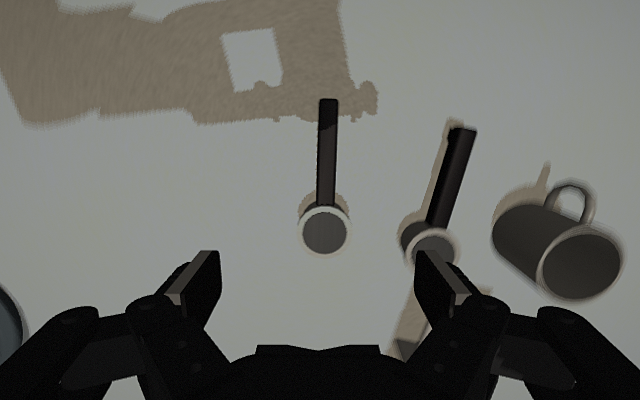

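```bash
python3 -m crank '[{"dp":[0.005,0.0025,0.05],"delta_rot":[0,0,0],"fingers":0.4},{"dp":[0.005,0.0025,0.05],"delta_rot":[0,0,0],"fingers":0.4},{"dp":[0.005,0.0025,0.05],"delta_rot":[0,0,0],"fingers":0.4},{"dp":[0.005,0.0025,0.05],"delta_rot":[0,0,0],"fingers":0.4},{"dp":[0.005,0.0025,0.05],"delta_rot":[0,0,0],"fingers":0.4},{"dp":[0.005,0.0025,0.05],"delta_rot":[0,0,0],"fingers":0.4},{"dp":[0.005,0.0025,0.05],"delta_rot":[0,0,0],"fingers":0.4},{"dp":[0.005,0.0025,0.05],"delta_rot":[0,0,0],"fingers":0.4},{"dp":[0,0,0.05],"delta_rot":[0,0,0],"fingers":0.4},{"dp":[0,0,0.03],"delta_rot":[0,0,0],"fingers":0.4},{"dp":[0,0,0.013],"delta_rot":[0,0,0],"fingers":0.4},{"dp":[0,0,0],"delta_rot":[0,0,0],"fingers":0.4}]'
python3 -m crank '[{"dp":[0,0,0],"delta_rot":[0,0,0],"fingers":-1},{"dp":[0,0,0],"delta_rot":[0,0,0],"fingers":-1},{"dp":[0,0,0],"delta_rot":[0,0,0],"fingers":-1},{"dp":[0,0,0],"delta_rot":[0,0,0],"fingers":-1},{"dp":[0,0,0],"delta_rot":[0,0,0],"fingers":-1},{"dp":[0,0,0],"delta_rot":[0,0,0],"fingers":-1},{"dp":[0,0,0],"delta_rot":[0,0,0],"fingers":-1}]' 60
python3 -c "
from h import *
plan(.45,.09,.082,179.2)"
```

```text
t: 25.25
tcp_pos: [0.4565, 0.3709, 0.0805]
tool_rot: [0.617, 0.787, -0.002, -0.001]
force: [0.3, 0.4, 0.2]
finger_gap: 0.7
gripper_force: 0.0
t: 25.83
tcp_pos: [0.4578, 0.3718, 0.0836]
tool_rot: [0.618, 0.786, 0.001, 0.001]
force: [-1.0, -0.4, 6.8]
finger_gap: 0.247
gripper_force: 60.4
t 25.8 tcp [0.4578 0.3718 0.0836] yaw 103.7 q [0.49 0.8  1.66 0.   0.68 0.25] F [-1.  -0.4  6.8] gap 0.247 grip 60
dp total mm [-272.   -74.2    1.3] per row/12 [-0.0453 -0.0124  0.0002] min rows 7.0
turn z total -0.2098 min rows 11.0 tilt [ 0.002  0.001 -1.   ]
```

```bash
python3 -m crank '[{"dp":[-0.02,-0.006,0],"delta_rot":[0,0,0],"fingers":-1},{"dp":[-0.045,-0.0124,0],"delta_rot":[0,0,0],"fingers":-1},{"dp":[-0.05,-0.0137,0],"delta_rot":[0,0,0],"fingers":-1},{"dp":[-0.05,-0.0137,0],"delta_rot":[0,0,0],"fingers":-1},{"dp":[-0.05,-0.0137,0],"delta_rot":[0,0,0],"fingers":-1},{"dp":[-0.05,-0.0137,0],"delta_rot":[0,0,0],"fingers":-1},{"dp":[-0.05,-0.0137,0],"delta_rot":[0,0,0],"fingers":-1},{"dp":[-0.05,-0.0137,0],"delta_rot":[0,0,0],"fingers":-1},{"dp":[-0.05,-0.0137,0],"delta_rot":[0,0,0],"fingers":-1},{"dp":[-0.05,-0.0137,0],"delta_rot":[0,0,0],"fingers":-1},{"dp":[-0.045,-0.0124,0],"delta_rot":[0,0,0],"fingers":-1},{"dp":[-0.025,-0.006,0],"delta_rot":[0,0,0],"fingers":-1}]'
python3 -m crank '[{"dp":[0,0,0],"delta_rot":[0,0,-0.0175],"fingers":-1},{"dp":[0,0,0],"delta_rot":[0,0,-0.0175],"fingers":-1},{"dp":[0,0,0],"delta_rot":[0,0,-0.0175],"fingers":-1},{"dp":[0,0,0],"delta_rot":[0,0,-0.0175],"fingers":-1},{"dp":[0,0,0],"delta_rot":[0,0,-0.0175],"fingers":-1},{"dp":[0,0,0],"delta_rot":[0,0,-0.0175],"fingers":-1},{"dp":[0,0,0],"delta_rot":[0,0,-0.0175],"fingers":-1},{"dp":[0,0,0],"delta_rot":[0,0,-0.0175],"fingers":-1},{"dp":[0,0,0],"delta_rot":[0,0,-0.0175],"fingers":-1},{"dp":[0,0,0],"delta_rot":[0,0,-0.0175],"fingers":-1},{"dp":[0,0,0],"delta_rot":[0,0,-0.0175],"fingers":-1},{"dp":[0,0,0],"delta_rot":[0,0,-0.0175],"fingers":-1}]'
python3 - <<'E'
from h import *
plan(.59,.082,.082,179.2)
a=(.4,.8,-.1,.4,1500)
cl=[cloud("scene"),cloud("side")]
for n,(p,w) in zip("cs",cl):
    rect(n+"head2",w,.49,.6,.02,.15,.039,.049)
    rect(n+"front",w,.58,.66,-.1,.25,.02,.055)
im,z=ortho(cl,*a);cv2.imwrite("pics/top8.png",grid(im,*a)[:,:,::-1])
E
```

```text
t: 26.83
tcp_pos: [0.4492, 0.0928, 0.0836]
tool_rot: [0.619, 0.785, 0.001, 0.001]
force: [-0.2, 9.1, 13.6]
finger_gap: 0.247
gripper_force: 61.2
t: 27.83
tcp_pos: [0.4502, 0.0933, 0.0836]
tool_rot: [0.005, 1.0, -0.0, 0.002]
force: [0.5, -2.8, 12.0]
finger_gap: 0.246
gripper_force: 62.4
t 27.8 tcp [0.4502 0.0933 0.0836] yaw 179.4 q [-0.04  0.73  2.   -0.    0.41 -1.6 ] F [ 0.5 -2.8 12. ] gap 0.246 grip 62
dp total mm [-139.8   -9.9    2.2] per row/12 [-0.0233 -0.0016  0.0004] min rows 4.0
turn z total 0.0006 min rows 1.0 tilt [ 0.004 -0.    -1.   ]
chead2 339 [0.5432 0.0907 0.0448] ((539.208740234375, 91.51268768310547), (65.56665802001953, 74.14916229248047), 57.648067474365234)
cfront 44 [0.6411 0.2281 0.0367] ((641.0520629882812, 228.2370147705078), (2.2129364013671875, 35.945640563964844), 89.18975067138672)
shead2 163 [0.5397 0.0882 0.0434] ((540.9312133789062, 90.26002502441406), (70.44923400878906, 63.13912582397461), 44.79692077636719)
sfront 171 [0.632  0.0325 0.0361] ((628.6895751953125, 88.96726989746094), (44.85078430175781, 322.91552734375), 3.336421489715576)
```

View pics/top8.png

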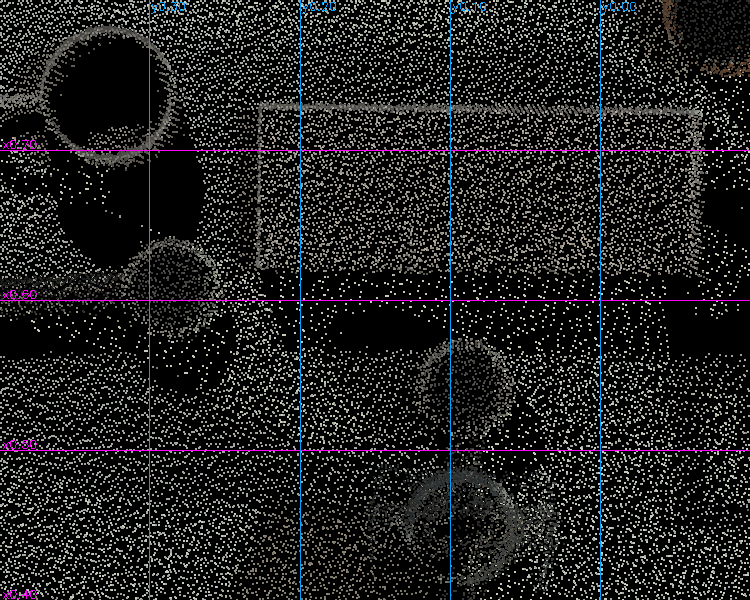

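Head at (0.541,0.090) in front of the middle bay; the dock front edge is at x≈0.618, dock centre y≈0.081. Push in.

```bash
python3 -m crank '[{"dp":[-0.008,-0.011,-0.002],"delta_rot":[0,0,0],"fingers":-1},{"dp":[-0.008,-0.011,-0.002],"delta_rot":[0,0,0],"fingers":-1},{"dp":[-0.026,0,0],"delta_rot":[0,0,0],"fingers":-1},{"dp":[-0.026,0,0],"delta_rot":[0,0,0],"fingers":-1},{"dp":[-0.026,0,0],"delta_rot":[0,0,0],"fingers":-1},{"dp":[-0.026,0,0],"delta_rot":[0,0,0],"fingers":-1},{"dp":[-0.026,0,0],"delta_rot":[0,0,0],"fingers":-1},{"dp":[-0.026,0,0],"delta_rot":[0,0,0],"fingers":-1},{"dp":[-0.026,0,0],"delta_rot":[0,0,0],"fingers":-1},{"dp":[-0.026,0,0],"delta_rot":[0,0,0],"fingers":-1},{"dp":[-0.026,0,0],"delta_rot":[0,0,0],"fingers":-1},{"dp":[-0.02,0,0],"delta_rot":[0,0,0],"fingers":-1}]'
python3 -m crank '[{"dp":[0,0,0],"delta_rot":[0,0,0],"fingers":-1},{"dp":[0,0,0],"delta_rot":[0,0,0],"fingers":-1}]'
python3 -c "
from h import *
plan(.588,.083,.085,179.2)
p,W=cloud('side')
rect('han',W,.49,.6,.06,.12,.028,.045)
"
```

```text
t: 28.93
tcp_pos: [0.5844, 0.0806, 0.0837]
tool_rot: [0.007, 1.0, -0.0, -0.001]
force: [-2.5, 0.1, 1.1]
finger_gap: 0.245
gripper_force: 59.5
t: 29.1
tcp_pos: [0.5845, 0.0807, 0.0837]
tool_rot: [0.007, 1.0, -0.0, 0.0]
force: [-0.1, -0.4, -1.2]
finger_gap: 0.247
gripper_force: 59.5
t 29.1 tcp [0.5845 0.0807 0.0837] yaw 179.2 q [-0.05  0.8   1.66 -0.    0.68 -1.61] F [-0.1 -0.4 -1.2] gap 0.247 grip 59
dp total mm [-3.5  2.3 -1.3] per row/12 [-0.0006  0.0004 -0.0002] min rows 1.0
turn z total 0.0000 min rows 1.0 tilt [ 0.001 -0.    -1.   ]
han 90 [0.555  0.0777 0.0362] ((559.3602294921875, 77.71199798583984), (70.8821792602539, 37.962867736816406), 4.623178005218506)
```

```bash
python3 -m crank '[{"dp":[-0.006,0,0],"delta_rot":[0,0,0],"fingers":-1},{"dp":[-0.006,0,0],"delta_rot":[0,0,0],"fingers":-1},{"dp":[0,0,0],"delta_rot":[0,0,0],"fingers":-1},{"dp":[0,0,0],"delta_rot":[0,0,0],"fingers":0.2},{"dp":[0,0,0],"delta_rot":[0,0,0],"fingers":0.2},{"dp":[0,0,0],"delta_rot":[0,0,0],"fingers":0.2},{"dp":[0,0,0],"delta_rot":[0,0,0],"fingers":0.2},{"dp":[0,0,-0.04],"delta_rot":[0,0,0],"fingers":0.2},{"dp":[0,0,-0.07],"delta_rot":[0,0,0],"fingers":0.2},{"dp":[0,0,-0.08],"delta_rot":[0,0,0],"fingers":0.2},{"dp":[0,0,-0.08],"delta_rot":[0,0,0],"fingers":0.2},{"dp":[0,0,-0.08],"delta_rot":[0,0,0],"fingers":0.2}]'
python3 -m crank '[{"dp":[0,0.04,-0.04],"delta_rot":[0,0,0],"fingers":0.2},{"dp":[0,0.06,-0.04],"delta_rot":[0,0,0],"fingers":0.2},{"dp":[0,0.06,0],"delta_rot":[0,0,0],"fingers":0.2},{"dp":[0,0.06,0],"delta_rot":[0,0,0],"fingers":0.2},{"dp":[0,0.06,0],"delta_rot":[0,0,0],"fingers":0.2},{"dp":[0,0.06,0],"delta_rot":[0,0,0],"fingers":0.2},{"dp":[0,0.06,0],"delta_rot":[0,0,0],"fingers":0.2},{"dp":[0,0.06,0],"delta_rot":[0,0,0],"fingers":0.2},{"dp":[0,0.06,0],"delta_rot":[0,0,0],"fingers":0.2},{"dp":[0,0.04,0],"delta_rot":[0,0,0],"fingers":0.2}]'
python3 -m crank '[{"dp":[0,0,0],"delta_rot":[0,0,0.0199],"fingers":0.2},{"dp":[0,0,0],"delta_rot":[0,0,0.0199],"fingers":0.2},{"dp":[0,0,0],"delta_rot":[0,0,0.0199],"fingers":0.2},{"dp":[0,0,0],"delta_rot":[0,0,0.0199],"fingers":0.2},{"dp":[0,0,0],"delta_rot":[0,0,0.0199],"fingers":0.2},{"dp":[0,0,0],"delta_rot":[0,0,0.0199],"fingers":0.2},{"dp":[0,0,0],"delta_rot":[0,0,0.0199],"fingers":0.2},{"dp":[0,0,0],"delta_rot":[0,0,0.0199],"fingers":0.2},{"dp":[0,0,0],"delta_rot":[0,0,0.0199],"fingers":0.2},{"dp":[0,0,0],"delta_rot":[0,0,0.0199],"fingers":0.2},{"dp":[0,0,0],"delta_rot":[0,0,0.0199],"fingers":0.2},{"dp":[0,0,0],"delta_rot":[0,0,0.0199],"fingers":0.2}]'
python3 - <<'E'
from h import *
plan(.602,.376,.084,93)
cl=[cloud("wrist"),cloud("side"),cloud("scene")]
cv2.imwrite("pics/w9.png",cl[0][0][:,:,::-1])
for n,(p,w) in zip("wsc",cl):
    rect(n+"head1",w,.55,.67,.24,.325,.039,.049)
    rect(n+"han1",w,.55,.68,.33,.46,.03,.05)
    rect(n+"han2",w,.5,.6,.03,.14,.028,.045)
E
```

```text
t: 30.15
tcp_pos: [0.5896, 0.0814, 0.2607]
tool_rot: [0.006, 1.0, 0.0, -0.0]
force: [0.5, -0.9, 0.5]
finger_gap: 0.601
gripper_force: 0.0
t: 30.98
tcp_pos: [0.593, 0.3642, 0.299]
tool_rot: [0.006, 1.0, 0.001, 0.0]
force: [0.0, -0.8, -0.5]
finger_gap: 0.599
gripper_force: 0.0
t: 31.98
tcp_pos: [0.5934, 0.3612, 0.299]
tool_rot: [0.689, 0.725, -0.0, -0.0]
force: [0.1, -0.3, -0.3]
finger_gap: 0.601
gripper_force: 0.0
t 32.0 tcp [0.5934 0.3612 0.299 ] yaw 93.0 q [ 0.39  0.63  1.25 -0.    1.27  0.33] F [ 0.1 -0.3 -0.3] gap 0.601 grip 0
dp total mm [ 14.3   9.4 214.9] per row/12 [0.0024 0.0016 0.0358] min rows 6.0
turn z total -0.0001 min rows 1.0 tilt [-0. -0. -1.]
whead1 2728 [0.6093 0.2879 0.0449] ((609.5595092773438, 286.0440673828125), (65.2939682006836, 65.62374877929688), 44.84378433227539)
whan1 2200 [0.6037 0.3856 0.0375] ((603.9607543945312, 382.85467529296875), (22.017423629760742, 106.63507080078125), 3.2664763927459717)
shead1 124 [0.606  0.2823 0.0441] ((607.1114501953125, 283.6866149902344), (63.27704620361328, 61.04926681518555), 83.36328125)
shan1 80 [0.5995 0.3811 0.0363] ((600.2117309570312, 386.25897216796875), (23.770605087280273, 111.28218841552734), 3.5648603439331055)
shan2 90 [0.5674 0.1227 0.035 ] ((566.8680419921875, 124.90461730957031), (28.600448608398438, 66.7887191772461), 76.33604431152344)
chead1 432 [0.6105 0.2869 0.0448] ((607.485595703125, 285.63330078125), (68.99482727050781, 67.28898620605469), 49.13467788696289)
chan1 366 [0.6054 0.3836 0.0371] ((603.0097045898438, 382.8916931152344), (26.93951988220215, 106.12081909179688), 3.2884469032287598)
chan2 125 [0.5706 0.1292 0.0372] ((566.4736938476562, 130.4384765625), (24.54974937438965, 64.88091278076172), 67.99795532226562)
```

View pics/w9.png

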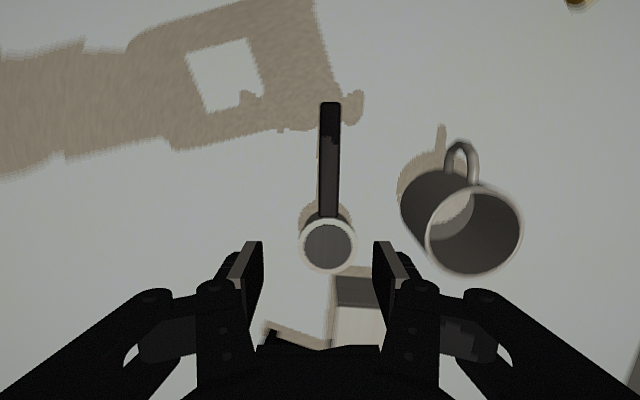

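Picture shows portafilter 1 at px (328,243) as expected, but portafilter 2 was knocked aside (its handle lies askew at bottom, (290,340)). I'll locate it.

Run:
```python
from h import *
for n in("side","scene"):
    p,W=cloud(n);q=W.reshape(-1,3)
    rect(n+" head",W,.48,.617,-.05,.235,.0415,.049)
    rect(n+" han",W,.45,.617,-.05,.25,.030,.0405)
    rect(n+" dark",W,.45,.617,-.05,.25,.004,.0555)
    if n=="scene":
        im,z=ortho([(p,W),cloud("side")],.45,.75,-.08,.30,1900)
        cv2.imwrite("pics/top10.png",grid(im,.45,.75,-.08,.30,1900,.05)[:,:,::-1])
```

```text
side han 99 [0.5776 0.1222 0.0357] ((577.06298828125, 122.67970275878906), (31.426651000976562, 85.76910400390625), 65.96990966796875)
side dark 265 [0.5609 0.1181 0.0232] ((534.0884399414062, 101.36874389648438), (165.60702514648438, 294.8406677246094), 0.03679449483752251)
scene han 128 [0.5678 0.1314 0.0371] ((566.6849365234375, 130.08241271972656), (23.39546775817871, 62.2427864074707), 71.9651870727539)
scene dark 314 [0.5431 0.1195 0.022 ] ((530.7576293945312, 98.4794921875), (297.3856506347656, 160.4357147216797), 89.25135803222656)
```

View pics/top10.png

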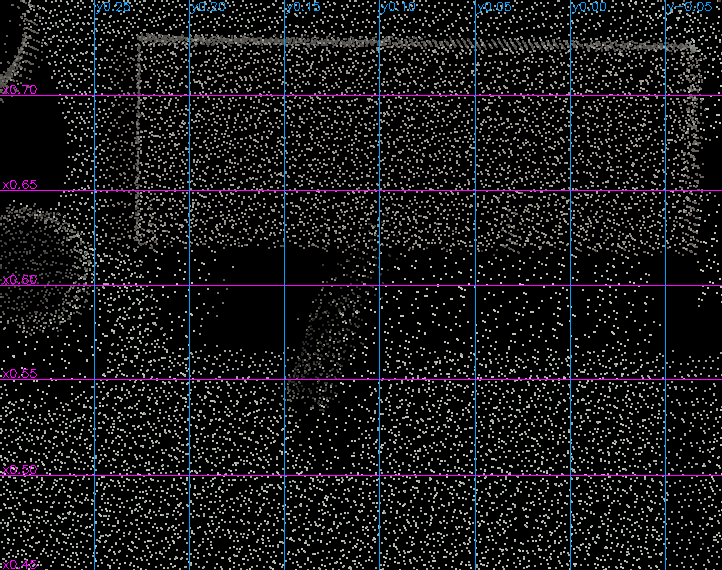

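Portafilter 2's handle runs from about (0.54,0.14) to (0.61,0.105) with its head still under the shelf: turned by about 22°. Straighten it first.

```bash
python3 -m crank '[{"dp":[-0.0485,-0.0036,0],"delta_rot":[0,0,0],"fingers":0.2},{"dp":[-0.0485,-0.0036,0],"delta_rot":[0,0,0],"fingers":0.2},{"dp":[-0.0485,-0.0036,0],"delta_rot":[0,0,0],"fingers":0.2},{"dp":[-0.0485,-0.0036,0],"delta_rot":[0,0,0],"fingers":0.2},{"dp":[-0.0485,-0.0036,0],"delta_rot":[0,0,0],"fingers":0.2},{"dp":[-0.0485,-0.0036,0],"delta_rot":[0,0,0],"fingers":0.2},{"dp":[-0.0485,-0.0036,0],"delta_rot":[0,0,0],"fingers":0.2},{"dp":[-0.0485,-0.0036,0],"delta_rot":[0,0,0],"fingers":0.2},{"dp":[-0.0485,-0.0036,0],"delta_rot":[0,0,0],"fingers":0.2},{"dp":[-0.0485,-0.0036,0],"delta_rot":[0,0,0],"fingers":0.2}]'
python3 -m crank '[{"dp":[0,0,0],"delta_rot":[0,0,-0.018],"fingers":0.2},{"dp":[0,0,0],"delta_rot":[0,0,-0.018],"fingers":0.2},{"dp":[0,0,0],"delta_rot":[0,0,-0.018],"fingers":0.2},{"dp":[0,0,0],"delta_rot":[0,0,-0.018],"fingers":0.2},{"dp":[0,0,0],"delta_rot":[0,0,-0.018],"fingers":0.2},{"dp":[0,0,0],"delta_rot":[0,0,-0.018],"fingers":0.2},{"dp":[0,0,0],"delta_rot":[0,0,-0.018],"fingers":0.2},{"dp":[0,0,0],"delta_rot":[0,0,-0.018],"fingers":0.2},{"dp":[0,0,0],"delta_rot":[0,0,-0.018],"fingers":0.2},{"dp":[0,0,0],"delta_rot":[0,0,-0.018],"fingers":0.2},{"dp":[0,0,0],"delta_rot":[0,0,0],"fingers":0.2},{"dp":[0,0,0],"delta_rot":[0,0,0],"fingers":0.2}]'
python3 - <<'E'
from h import *
plan(.588,.119,.084,158)
p,W=cloud("wrist")
rect("han",W,.5,.617,.04,.2,.030,.0405)
rect("dock",W,.58,.76,-.1,.245,.062,.074)
E
```

```text
t: 33.12
tcp_pos: [0.5896, 0.117, 0.2992]
tool_rot: [0.686, 0.728, 0.0, 0.0]
force: [0.1, -0.2, 0.4]
finger_gap: 0.601
gripper_force: 0.0
t: 34.12
tcp_pos: [0.5897, 0.1182, 0.2991]
tool_rot: [0.191, 0.982, 0.0, 0.0]
force: [0.0, -0.6, 0.7]
finger_gap: 0.603
gripper_force: 0.0
t 34.1 tcp [0.5897 0.1182 0.2991] yaw 158.0 q [ 0.01  0.5   1.5   0.    1.14 -1.17] F [ 0.  -0.6  0.7] gap 0.603 grip 0
dp total mm [1.900e+00 1.000e-01 2.151e+02] per row/12 [0.0003 0.     0.0358] min rows 6.0
turn z total 0.0000 min rows 1.0 tilt [ 0.  0. -1.]
han 1714 [0.5759 0.1276 0.0374] ((578.6224365234375, 126.83332824707031), (21.95697784423828, 86.98260498046875), 71.34996795654297)
dock 19905 [0.6691 0.111  0.0678] ((689.1981201171875, 64.83963775634766), (328.13214111328125, 138.2215118408203), 89.61457061767578)
```

```bash
python3 -m crank '[{"dp":[0.005,0.0042,0.04],"delta_rot":[0,0,-0.0093],"fingers":0.2},{"dp":[0.005,0.0042,0.05],"delta_rot":[0,0,0],"fingers":0.2},{"dp":[0,0,0.06],"delta_rot":[0,0,0],"fingers":0.2},{"dp":[0,0,0.06],"delta_rot":[0,0,0],"fingers":0.2},{"dp":[0,0,0.06],"delta_rot":[0,0,0],"fingers":0.2},{"dp":[0,0,0.06],"delta_rot":[0,0,0],"fingers":0.2},{"dp":[0,0,0.06],"delta_rot":[0,0,0],"fingers":0.2},{"dp":[0,0,0.03],"delta_rot":[0,0,0],"fingers":0.2},{"dp":[0,0,0.01],"delta_rot":[0,0,0],"fingers":0.2},{"dp":[0,0,0],"delta_rot":[0,0,0],"fingers":0.2}]'
python3 -m crank '[{"dp":[0,0,0],"delta_rot":[0,0,0],"fingers":-1},{"dp":[0,0,0],"delta_rot":[0,0,0],"fingers":-1},{"dp":[0,0,0],"delta_rot":[0,0,0],"fingers":-1},{"dp":[0,0,0],"delta_rot":[0,0,0],"fingers":-1},{"dp":[0,0,0],"delta_rot":[0,0,0],"fingers":-1},{"dp":[0,0,0],"delta_rot":[0,0,0],"fingers":-1}]' 40
python3 -m crank '[{"dp":[-0.0008,-0.0134,0],"delta_rot":[0,0,-0.0082],"fingers":-1},{"dp":[-0.0008,-0.0134,0],"delta_rot":[0,0,-0.0082],"fingers":-1},{"dp":[-0.0008,-0.0134,0],"delta_rot":[0,0,-0.0082],"fingers":-1},{"dp":[-0.0008,-0.0134,0],"delta_rot":[0,0,-0.0082],"fingers":-1},{"dp":[-0.0008,-0.0134,0],"delta_rot":[0,0,-0.0082],"fingers":-1},{"dp":[-0.0008,-0.0134,0],"delta_rot":[0,0,-0.0082],"fingers":-1},{"dp":[0,0,0],"delta_rot":[0,0,0],"fingers":-1},{"dp":[0,0,0],"delta_rot":[0,0,0],"fingers":-1}]'
python3 -c "
from h import *
plan(.582,.084,.085,179.2)
p,W=cloud('scene')
rect('han',W,.50,.617,.05,.13,.028,.0405)
"
```

```text
t: 35.0
tcp_pos: [0.5858, 0.1238, 0.0826]
tool_rot: [0.162, 0.987, -0.0, -0.001]
force: [-1.1, -0.1, -0.5]
finger_gap: 0.597
gripper_force: 0.0
t: 35.5
tcp_pos: [0.5875, 0.1238, 0.0857]
tool_rot: [0.161, 0.987, 0.0, 0.002]
force: [0.0, -0.8, 6.5]
finger_gap: 0.248
gripper_force: 40.2
t: 36.17
tcp_pos: [0.5816, 0.0841, 0.0858]
tool_rot: [0.007, 1.0, -0.0, 0.001]
force: [-1.8, 1.3, 7.8]
finger_gap: 0.248
gripper_force: 40.5
t 36.2 tcp [0.5816 0.0841 0.0858] yaw 179.2 q [-0.05  0.79  1.67 -0.    0.68 -1.6 ] F [-1.8  1.3  7.8] gap 0.248 grip 41
dp total mm [-0.4 -0.1  0.8] per row/12 [-0.0001 -0.      0.0001] min rows 1.0
turn z total 0.0001 min rows 1.0 tilt [ 0.002 -0.    -1.   ]
han 83 [0.5809 0.0839 0.0367] ((567.7119750976562, 92.93071746826172), (44.06086730957031, 67.70144653320312), 61.348445892333984)
```

```bash
python3 -m crank '[{"dp":[0,0,0],"delta_rot":[0,0,0],"fingers":0.2},{"dp":[0,0,0],"delta_rot":[0,0,0],"fingers":0.2},{"dp":[0,0,0],"delta_rot":[0,0,0],"fingers":0.2},{"dp":[0,0,0],"delta_rot":[0,0,0],"fingers":0.2},{"dp":[0,0,-0.04],"delta_rot":[0,0,0],"fingers":0.2},{"dp":[0,0,-0.07],"delta_rot":[0,0,0],"fingers":0.2},{"dp":[0,0,-0.08],"delta_rot":[0,0,0],"fingers":0.2},{"dp":[0,0,-0.08],"delta_rot":[0,0,0],"fingers":0.2},{"dp":[0,0,-0.08],"delta_rot":[0,0,0],"fingers":0.2},{"dp":[0,0,-0.08],"delta_rot":[0,0,0],"fingers":0.2}]'
python3 -m crank '[{"dp":[-0.0037,0.03,0],"delta_rot":[0,0,0],"fingers":0.2},{"dp":[-0.0037,0.06,0],"delta_rot":[0,0,0],"fingers":0.2},{"dp":[-0.0037,0.06,0],"delta_rot":[0,0,0],"fingers":0.2},{"dp":[-0.0037,0.06,0],"delta_rot":[0,0,0],"fingers":0.2},{"dp":[-0.0037,0.06,0],"delta_rot":[0,0,0],"fingers":0.2},{"dp":[-0.0037,0.06,0],"delta_rot":[0,0,0],"fingers":0.2},{"dp":[-0.0037,0.06,0],"delta_rot":[0,0,0],"fingers":0.2},{"dp":[-0.0037,0.06,0],"delta_rot":[0,0,0],"fingers":0.2},{"dp":[-0.0037,0.06,0],"delta_rot":[0,0,0],"fingers":0.2},{"dp":[-0.0037,0.06,0],"delta_rot":[0,0,0],"fingers":0.2},{"dp":[0,0.014,0],"delta_rot":[0,0,0],"fingers":0.2}]'
python3 -m crank '[{"dp":[0,0,0],"delta_rot":[0,0,0.0199],"fingers":0.2},{"dp":[0,0,0],"delta_rot":[0,0,0.0199],"fingers":0.2},{"dp":[0,0,0],"delta_rot":[0,0,0.0199],"fingers":0.2},{"dp":[0,0,0],"delta_rot":[0,0,0.0199],"fingers":0.2},{"dp":[0,0,0],"delta_rot":[0,0,0.0199],"fingers":0.2},{"dp":[0,0,0],"delta_rot":[0,0,0.0199],"fingers":0.2},{"dp":[0,0,0],"delta_rot":[0,0,0.0199],"fingers":0.2},{"dp":[0,0,0],"delta_rot":[0,0,0.0199],"fingers":0.2},{"dp":[0,0,0],"delta_rot":[0,0,0.0199],"fingers":0.2},{"dp":[0,0,0],"delta_rot":[0,0,0.0199],"fingers":0.2},{"dp":[0,0,0],"delta_rot":[0,0,0.0199],"fingers":0.2},{"dp":[0,0,0],"delta_rot":[0,0,0.0199],"fingers":0.2}]'
python3 - <<'E'
from h import *
plan(.6043,.376,.084,93.2)
cl=[cloud("wrist"),cloud("scene")]
for n,(p,w) in zip("wc",cl):
    rect(n+"head1",w,.55,.67,.24,.325,.039,.049)
    rect(n+"han1",w,.55,.68,.33,.46,.03,.05)
    rect(n+"han2",w,.5,.614,.03,.14,.028,.0405)
E
```

```text
t: 37.05
tcp_pos: [0.5805, 0.0841, 0.3006]
tool_rot: [0.007, 1.0, 0.0, -0.0]
force: [1.0, -0.3, 0.1]
finger_gap: 0.6
gripper_force: 0.0
t: 37.97
tcp_pos: [0.6031, 0.3803, 0.2983]
tool_rot: [0.005, 1.0, 0.001, 0.0]
force: [0.7, -0.1, -0.9]
finger_gap: 0.599
gripper_force: 0.0
t: 38.97
tcp_pos: [0.6036, 0.3751, 0.2984]
tool_rot: [0.689, 0.724, -0.001, -0.0]
force: [-0.0, -0.0, 0.2]
finger_gap: 0.601
gripper_force: 0.0
t 39.0 tcp [0.6036 0.3751 0.2984] yaw 92.8 q [ 0.4   0.65  1.2  -0.    1.29  0.35] F [-0.  -0.   0.2] gap 0.601 grip 0
dp total mm [  1.1   1.1 214.4] per row/12 [0.0002 0.0002 0.0357] min rows 6.0
turn z total -0.0010 min rows 1.0 tilt [-0.001 -0.001 -1.   ]
whead1 2666 [0.6093 0.2881 0.0449] ((609.3878173828125, 286.173095703125), (65.51847839355469, 65.4461669921875), 60.359989166259766)
whan1 2153 [0.6038 0.3862 0.0376] ((603.938720703125, 383.345458984375), (21.808637619018555, 107.00798034667969), 2.374547243118286)
chead1 435 [0.6104 0.2864 0.0447] ((606.9602661132812, 285.17230224609375), (67.86140441894531, 66.53875732421875), 45.80683898925781)
chan1 364 [0.6052 0.3837 0.037 ] ((603.0196533203125, 382.9952087402344), (25.504850387573242, 105.98214721679688), 2.7344202995300293)
chan2 136 [0.5639 0.0858 0.037 ] ((561.444091796875, 84.44639587402344), (22.928401947021484, 67.14139556884766), 89.269775390625)
```

```bash
python3 -m crank '[{"dp":[0.001,0.001,0.05],"delta_rot":[0,0,-0.001],"fingers":0.2},{"dp":[0.001,0.001,0.05],"delta_rot":[0,0,0],"fingers":0.2},{"dp":[0,0,0.06],"delta_rot":[0,0,0],"fingers":0.2},{"dp":[0,0,0.06],"delta_rot":[0,0,0],"fingers":0.2},{"dp":[0,0,0.06],"delta_rot":[0,0,0],"fingers":0.2},{"dp":[0,0,0.06],"delta_rot":[0,0,0],"fingers":0.2},{"dp":[0,0,0.05],"delta_rot":[0,0,0],"fingers":0.2},{"dp":[0,0,0.027],"delta_rot":[0,0,0],"fingers":0.2},{"dp":[0,0,0.008],"delta_rot":[0,0,0],"fingers":0.2},{"dp":[0,0,0],"delta_rot":[0,0,0],"fingers":0.2}]'
python3 -m crank '[{"dp":[0,0,0],"delta_rot":[0,0,0],"fingers":-1},{"dp":[0,0,0],"delta_rot":[0,0,0],"fingers":-1},{"dp":[0,0,0],"delta_rot":[0,0,0],"fingers":-1},{"dp":[0,0,0],"delta_rot":[0,0,0],"fingers":-1},{"dp":[0,0,0],"delta_rot":[0,0,0],"fingers":-1},{"dp":[0,0,0],"delta_rot":[0,0,0],"fingers":-1},{"dp":[0,0,-0.002],"delta_rot":[0,0,0],"fingers":-1}]' 60
python3 -m crank '[{"dp":[0,-0.012,0],"delta_rot":[0,0,0],"fingers":-1},{"dp":[0.001,-0.03,0],"delta_rot":[0,0,0],"fingers":-1},{"dp":[0.002,-0.035,0],"delta_rot":[0,0,0],"fingers":-1},{"dp":[0.002,-0.035,0],"delta_rot":[0,0,0],"fingers":-1},{"dp":[0.002,-0.035,0],"delta_rot":[0,0,0],"fingers":-1},{"dp":[0.002,-0.035,0],"delta_rot":[0,0,0],"fingers":-1},{"dp":[0.002,-0.035,0],"delta_rot":[0,0,0],"fingers":-1},{"dp":[0.002,-0.035,0],"delta_rot":[0,0,0],"fingers":-1},{"dp":[0.002,-0.035,0],"delta_rot":[0,0,0],"fingers":-1},{"dp":[0,-0.02,0],"delta_rot":[0,0,0],"fingers":-1},{"dp":[0,0,0],"delta_rot":[0,0,0],"fingers":-1}]'
python3 -m crank '[{"dp":[0,0,0],"delta_rot":[0,0,-0.0175],"fingers":-1},{"dp":[0,0,0],"delta_rot":[0,0,-0.0175],"fingers":-1},{"dp":[0,0,0],"delta_rot":[0,0,-0.0175],"fingers":-1},{"dp":[0,0,0],"delta_rot":[0,0,-0.0175],"fingers":-1},{"dp":[0,0,0],"delta_rot":[0,0,-0.0175],"fingers":-1},{"dp":[0,0,0],"delta_rot":[0,0,-0.0175],"fingers":-1},{"dp":[0,0,0],"delta_rot":[0,0,-0.0175],"fingers":-1}]'
python3 -m crank '[{"dp":[0,0,0],"delta_rot":[0,0,-0.0175],"fingers":-1},{"dp":[0,0,0],"delta_rot":[0,0,-0.0175],"fingers":-1},{"dp":[0,0,0],"delta_rot":[0,0,-0.0175],"fingers":-1},{"dp":[0,0,0],"delta_rot":[0,0,-0.0175],"fingers":-1},{"dp":[0,0,0],"delta_rot":[0,0,-0.0175],"fingers":-1},{"dp":[0,0,0],"delta_rot":[0,0,-0.0175],"fingers":-1},{"dp":[0,0,0],"delta_rot":[0,0,-0.0095],"fingers":-1},{"dp":[0,0,0],"delta_rot":[0,0,0],"fingers":-1}]'
python3 - <<'E'
from h import *
plan(.455,.176,.085,179)
cl=[cloud("side"),cloud("scene")]
for n,(p,w) in zip("sc",cl):
    rect(n+"head1",w,.49,.62,.3,.46,.0415,.049)
    rect(n+"han2",w,.5,.614,.03,.14,.028,.0405)
E
```

```text
t: 39.9
tcp_pos: [0.6044, 0.3765, 0.0854]
tool_rot: [0.684, 0.729, -0.001, -0.0]
force: [0.1, -0.1, -0.1]
finger_gap: 0.599
gripper_force: 0.0
t: 40.48
tcp_pos: [0.6056, 0.3773, 0.0891]
tool_rot: [0.684, 0.729, 0.002, 0.001]
force: [0.3, 0.4, 0.1]
finger_gap: 0.244
gripper_force: 59.2
t: 41.4
tcp_pos: [0.4496, 0.3752, 0.089]
tool_rot: [0.684, 0.73, 0.001, 0.0]
force: [-3.0, 1.1, 9.3]
finger_gap: 0.248
gripper_force: 60.4
t: 41.98
tcp_pos: [0.4506, 0.3744, 0.089]
tool_rot: [0.359, 0.933, 0.0, -0.0]
force: [-0.7, -1.7, 10.7]
finger_gap: 0.246
gripper_force: 61.2
t: 42.65
tcp_pos: [0.4513, 0.3745, 0.089]
tool_rot: [0.009, 1.0, 0.0, 0.001]
force: [0.2, -0.5, 9.1]
finger_gap: 0.245
gripper_force: 60.4
t 42.6 tcp [0.4513 0.3745 0.089 ] yaw 179.0 q [ 0.5   0.79  1.67 -0.    0.68 -1.05] F [ 0.2 -0.5  9.1] gap 0.245 grip 60
dp total mm [  -7.1 -198.4    3.9] per row/12 [-0.0012 -0.0331  0.0007] min rows 5.0
turn z total 0.0000 min rows 1.0 tilt [ 0.001  0.    -1.   ]
shead1 86 [0.5391 0.3681 0.0448] ((540.0867309570312, 368.2148742675781), (66.37799835205078, 60.544776916503906), 70.99115753173828)
shan2 117 [0.5695 0.0796 0.0347] ((569.406005859375, 81.2735366821289), (89.02056121826172, 30.469499588012695), 1.5542662143707275)
chead1 385 [0.5421 0.3711 0.0452] ((539.5177612304688, 373.2112121582031), (65.98700714111328, 70.50535583496094), 49.395748138427734)
chan2 137 [0.5628 0.0857 0.0367] ((560.87890625, 84.43853759765625), (22.57596206665039, 71.44734191894531), 89.47212982177734)
```

```bash
python3 -m crank '[{"dp":[0,-0.02,0],"delta_rot":[0,0,0],"fingers":-1},{"dp":[0,-0.036,0],"delta_rot":[0,0,0],"fingers":-1},{"dp":[0,-0.036,0],"delta_rot":[0,0,0],"fingers":-1},{"dp":[0,-0.036,0],"delta_rot":[0,0,0],"fingers":-1},{"dp":[0,-0.036,0],"delta_rot":[0,0,0],"fingers":-1},{"dp":[0,-0.036,0],"delta_rot":[0,0,0],"fingers":-1},{"dp":[0,-0.036,0],"delta_rot":[0,0,0],"fingers":-1},{"dp":[0,-0.036,0],"delta_rot":[0,0,0],"fingers":-1},{"dp":[0,-0.036,0],"delta_rot":[0,0,0],"fingers":-1},{"dp":[0,-0.036,0],"delta_rot":[0,0,0],"fingers":-1},{"dp":[0,-0.036,0],"delta_rot":[0,0,0],"fingers":-1},{"dp":[0,-0.014,0],"delta_rot":[0,0,0],"fingers":-1}]'
python3 -m crank '[{"dp":[0,0,0],"delta_rot":[0,0,0],"fingers":-1},{"dp":[0,0,0],"delta_rot":[0,0,0],"fingers":-1}]'
python3 - <<'E'
from h import *
plan(.59,.176,.085,179)
cl=[cloud("side"),cloud("scene")]
for n,(p,w) in zip("sc",cl):
    rect(n+"head1",w,.49,.61,.13,.25,.0415,.049)
E
```

```text
t: 43.75
tcp_pos: [0.4476, 0.1769, 0.0889]
tool_rot: [0.01, 1.0, 0.0, 0.001]
force: [-0.5, 3.9, 11.0]
finger_gap: 0.242
gripper_force: 60.7
t: 43.92
tcp_pos: [0.4476, 0.1764, 0.089]
tool_rot: [0.009, 1.0, -0.001, 0.001]
force: [0.8, -8.7, 12.9]
finger_gap: 0.243
gripper_force: 61.1
t 43.9 tcp [0.4476 0.1764 0.089 ] yaw 179.0 q [ 0.14  0.73  1.94 -0.    0.47 -1.41] F [ 0.8 -8.7 12.9] gap 0.243 grip 61
dp total mm [-142.4    2.1    4.2] per row/12 [-0.0237  0.0004  0.0007] min rows 4.0
turn z total -0.0001 min rows 1.0 tilt [ 0.002 -0.001 -1.   ]
shead1 112 [0.5345 0.1695 0.0445] ((533.3941040039062, 171.72402954101562), (64.60037994384766, 60.720821380615234), 46.34328842163086)
chead1 313 [0.5394 0.1735 0.0451] ((539.9137573242188, 174.21673583984375), (67.17789459228516, 64.61672973632812), 43.57975769042969)
```

```bash
python3 -m crank '[{"dp":[-0.01,0.001,0],"delta_rot":[0,0,0],"fingers":-1},{"dp":[-0.026,0.001,0],"delta_rot":[0,0,0],"fingers":-1},{"dp":[-0.026,0.001,0],"delta_rot":[0,0,0],"fingers":-1},{"dp":[-0.026,0.001,0],"delta_rot":[0,0,0],"fingers":-1},{"dp":[-0.026,0.001,0],"delta_rot":[0,0,0],"fingers":-1},{"dp":[-0.026,0,0],"delta_rot":[0,0,0],"fingers":-1},{"dp":[-0.026,0,0],"delta_rot":[0,0,0],"fingers":-1},{"dp":[-0.026,0,0],"delta_rot":[0,0,0],"fingers":-1},{"dp":[-0.026,0,0],"delta_rot":[0,0,0],"fingers":-1},{"dp":[-0.026,0,0],"delta_rot":[0,0,0],"fingers":-1},{"dp":[-0.026,0,0],"delta_rot":[0,0,0],"fingers":-1},{"dp":[-0.016,0,0],"delta_rot":[0,0,0],"fingers":-1}]'
python3 -m crank '[{"dp":[0,0,0],"delta_rot":[0,0,0],"fingers":-1},{"dp":[0,0,0],"delta_rot":[0,0,0],"fingers":0.2},{"dp":[0,0,0],"delta_rot":[0,0,0],"fingers":0.2},{"dp":[0,0,0],"delta_rot":[0,0,0],"fingers":0.2},{"dp":[0,0,0],"delta_rot":[0,0,0],"fingers":0.2},{"dp":[0,0,-0.04],"delta_rot":[0,0,0],"fingers":0.2},{"dp":[0,0,-0.07],"delta_rot":[0,0,0],"fingers":0.2},{"dp":[0,0,-0.08],"delta_rot":[0,0,0],"fingers":0.2},{"dp":[0,0,-0.08],"delta_rot":[0,0,0],"fingers":0.2},{"dp":[0,0,-0.08],"delta_rot":[0,0,0],"fingers":0.2},{"dp":[0,0,-0.08],"delta_rot":[0,0,0],"fingers":0.2},{"dp":[0,0,0],"delta_rot":[0,0,0],"fingers":0.2}]'
python3 - <<'E'
from h import *
plan(.59,.176,.3,179)
cl=[cloud("wrist"),cloud("scene"),cloud("side")]
for n,(p,w) in zip("wcs",cl):
    rect(n+"han1",w,.49,.61,.14,.22,.03,.0405)
    rect(n+"han2",w,.49,.61,.04,.13,.03,.0405)
    rect(n+"bar",w,.415,.44,-.26,-.13,.05,.15)
    rect(n+"sign",w,.46,.56,-.47,-.29,.112,.125)
    rect(n+"cartarm",w,.44,.6,-.24,-.14,.076,.15)
cv2.imwrite("pics/sc11.png",cl[1][0][:,:,::-1])
E
```

```text
t: 45.02
tcp_pos: [0.5871, 0.1778, 0.0888]
tool_rot: [0.009, 1.0, -0.0, -0.004]
force: [-10.2, 0.2, 16.7]
finger_gap: 0.24
gripper_force: 61.8
t: 46.02
tcp_pos: [0.5941, 0.1782, 0.3115]
tool_rot: [0.009, 1.0, 0.001, 0.009]
force: [1.1, -0.0, 0.4]
finger_gap: 0.596
gripper_force: 0.0
t 46.0 tcp [0.5941 0.1782 0.3115] yaw 178.9 q [ 0.11  0.51  1.45  0.    1.17 -1.44] F [ 1.1 -0.   0.4] gap 0.596 grip 0
dp total mm [ 4.2 -2.3 11.4] per row/12 [ 0.0007 -0.0004  0.0019] min rows 1.0
turn z total -0.0002 min rows 1.0 tilt [ 0.017  0.002 -1.   ]
whan1 1572 [0.5685 0.1779 0.0375] ((570.0720825195312, 177.87686157226562), (21.842164993286133, 80.09706115722656), 88.56790161132812)
whan2 1655 [0.5682 0.0856 0.0373] ((569.639404296875, 84.47700500488281), (22.530786514282227, 80.77684783935547), 89.33251190185547)
chan1 135 [0.5642 0.1789 0.0372] ((561.9244384765625, 177.3719024658203), (23.20726203918457, 69.51970672607422), 88.67456817626953)
chan2 127 [0.5622 0.0852 0.0371] ((562.7540283203125, 84.88525390625), (66.69803619384766, 22.856428146362305), 0.3704819083213806)
cbar 124 [ 0.4293 -0
[... 387 characters left out ...]
602493286)
shan1 93 [0.5682 0.1746 0.0353] ((567.8641357421875, 174.66403198242188), (30.617082595825195, 82.95040130615234), 86.43084716796875)
shan2 106 [0.5658 0.0792 0.0356] ((567.2332153320312, 82.74942016601562), (31.730491638183594, 85.16978454589844), 87.24041748046875)
sbar 124 [ 0.4264 -0.1999  0.0881] ((428.9951477050781, -196.9932098388672), (21.319244384765625, 106.06928253173828), 0.26185163855552673)
ssign 162 [ 0.5102 -0.3895  0.1184] ((512.1334838867188, -385.76849365234375), (133.24591064453125, 13.45887565612793), 79.13958740234375)
scartarm 533 [ 0.5246 -0.1877  0.0878] ((520.1527099609375, -190.0621795654297), (159.77210998535156, 99.75318145751953), 0.07540681213140488)
```

View pics/sc11.png

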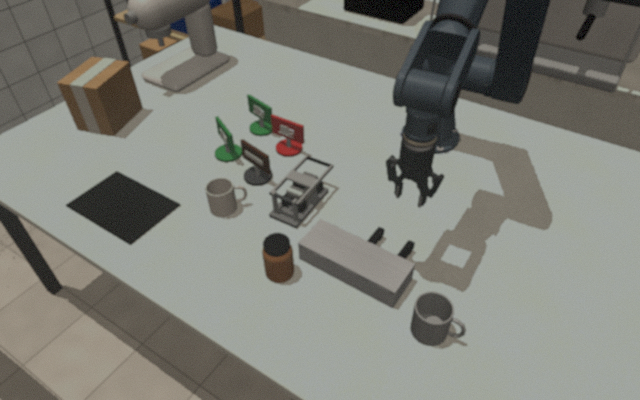

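Scene view: cartridge clamped, both handles stick straight out of bays at (377,237) and (407,250), bystanders unmoved. Now the sign back.

```bash
python3 -m crank '[{"dp":[0.005,-0.04,0],"delta_rot":[0,0,0],"fingers":0.2},{"dp":[0.0095,-0.075,0],"delta_rot":[0,0,0],"fingers":0.2},{"dp":[0.0095,-0.075,0],"delta_rot":[0,0,0],"fingers":0.2},{"dp":[0.0095,-0.075,0],"delta_rot":[0,0,0],"fingers":0.2},{"dp":[0.0095,-0.075,0],"delta_rot":[0,0,0],"fingers":0.2},{"dp":[0.0095,-0.075,0],"delta_rot":[0,0,0],"fingers":0.2},{"dp":[0.0095,-0.075,0],"delta_rot":[0,0,0],"fingers":0.2},{"dp":[0.0095,-0.075,0],"delta_rot":[0,0,0],"fingers":0.2},{"dp":[0.0095,-0.075,0],"delta_rot":[0,0,0],"fingers":0.2},{"dp":[0.0095,-0.075,0],"delta_rot":[0,0,0],"fingers":0.2},{"dp":[0.0095,-0.075,0],"delta_rot":[0,0,0],"fingers":0.2}]'
python3 -m crank '[{"dp":[0.0095,-0.075,0],"delta_rot":[0,0,0],"fingers":0.2},{"dp":[0.0095,-0.075,0],"delta_rot":[0,0,0],"fingers":0.2},{"dp":[0.0095,-0.075,0],"delta_rot":[0,0,0],"fingers":0.2},{"dp":[0.0095,-0.075,0],"delta_rot":[0,0,0],"fingers":0.2},{"dp":[0.005,-0.037,0],"delta_rot":[0,0,0],"fingers":0.2}]'
python3 -m crank '[{"dp":[0,0,0],"delta_rot":[0,0,0.0198],"fingers":0.2},{"dp":[0,0,0],"delta_rot":[0,0,0.0198],"fingers":0.2},{"dp":[0,0,0],"delta_rot":[0,0,0.0198],"fingers":0.2},{"dp":[0,0,0],"delta_rot":[0,0,0.0198],"fingers":0.2},{"dp":[0,0,0],"delta_rot":[0,0,0.0198],"fingers":0.2},{"dp":[0,0,0],"delta_rot":[0,0,0.0198],"fingers":0.2},{"dp":[0,0,0],"delta_rot":[0,0,0.0198],"fingers":0.2}]'
python3 -m crank '[{"dp":[0,0,0],"delta_rot":[0,0,0.0198],"fingers":0.2},{"dp":[0,0,0],"delta_rot":[0,0,0.0198],"fingers":0.2},{"dp":[0,0,0],"delta_rot":[0,0,0.0198],"fingers":0.2},{"dp":[0,0,0],"delta_rot":[0,0,0.0198],"fingers":0.2},{"dp":[0,0,0],"delta_rot":[0,0,0.0198],"fingers":0.2},{"dp":[0,0,0],"delta_rot":[0,0,0.0198],"fingers":0.2},{"dp":[0,0,0],"delta_rot":[0,0,0.0198],"fingers":0.2},{"dp":[0,0,0],"delta_rot":[0,0,0],"fingers":0.2},{"dp":[0,0,0],"delta_rot":[0,0,0],"fingers":0.2}]'
python3 - <<'E'
from h import *
plan(.5131,-.384,.161,79.4)
p,W=cloud("wrist");rect("sign",W,.44,.58,-.47,-.29,.113,.125)
rect("cart",W,.48,.56,-.2,-.18,.055,.081);rect("bar",W,.415,.44,-.26,-.13,.05,.15)
E
```

```text
t: 47.08
tcp_pos: [0.5311, -0.2175, 0.2997]
tool_rot: [0.01, 1.0, 0.002, -0.002]
force: [1.0, -0.5, -0.1]
finger_gap: 0.605
gripper_force: 0.0
t: 47.5
tcp_pos: [0.5063, -0.3884, 0.2995]
tool_rot: [0.011, 1.0, 0.001, -0.002]
force: [1.1, 0.2, 0.2]
finger_gap: 0.596
gripper_force: 0.0
t: 48.08
tcp_pos: [0.5076, -0.3831, 0.3]
tool_rot: [0.433, 0.901, 0.001, -0.002]
force: [0.1, -0.7, 0.1]
finger_gap: 0.6
gripper_force: 0.0
t: 48.83
tcp_pos: [0.5077, -0.3834, 0.3007]
tool_rot: [0.77, 0.638, 0.0, -0.002]
force: [-0.4, 0.8, 0.5]
finger_gap: 0.6
gripper_force: 0.0
t 48.8 tcp [ 0.5077 -0.3834  0.3007] yaw 79.3 q [-0.82  0.55  1.4   0.    1.19 -0.64] F [-0.4  0.8  0.5] gap 0.600 grip 0
dp total mm [1.000e-01 5.800e+00 1.396e+02] per row/12 [0.     0.001  0.0233] min rows 4.0
turn z total -0.0002 min rows 1.0 tilt [-0.003  0.003 -1.   ]
sign 2295 [ 0.5141 -0.3793  0.1198] ((513.5579833984375, -383.7001037597656), (129.16131591796875, 11.443513870239258), 79.3428726196289)
bar 792 [ 0.4306 -0.2335  0.0895] ((430.97772216796875, -231.98001098632812), (16.06529426574707, 34.749691009521484), 5.996082782745361)
```

```bash
python3 -m crank '[{"dp":[0,0.0029,0.035],"delta_rot":[0,0,0],"fingers":0.2},{"dp":[0,0.0029,0.035],"delta_rot":[0,0,0],"fingers":0.2},{"dp":[0,0.0029,0.035],"delta_rot":[0,0,0],"fingers":0.2},{"dp":[0,0.0029,0.035],"delta_rot":[0,0,0],"fingers":0.2},{"dp":[0,0,0.035],"delta_rot":[0,0,0],"fingers":0.2},{"dp":[0,0,0.035],"delta_rot":[0,0,0],"fingers":0.2},{"dp":[0,0,0.035],"delta_rot":[0,0,0],"fingers":0.2},{"dp":[0,0,0.035],"delta_rot":[0,0,0],"fingers":0.2},{"dp":[0,0,0],"delta_rot":[0,0,0],"fingers":0.2},{"dp":[0,0,0],"delta_rot":[0,0,0],"fingers":0.2}]'
python3 -m crank '[{"dp":[0,0,0],"delta_rot":[0,0,0],"fingers":-1},{"dp":[0,0,0],"delta_rot":[0,0,0],"fingers":-1},{"dp":[0,0,0],"delta_rot":[0,0,0],"fingers":-1},{"dp":[0,0,0],"delta_rot":[0,0,0],"fingers":-1},{"dp":[0,0,0],"delta_rot":[0,0,0],"fingers":-1},{"dp":[0,0,0],"delta_rot":[0,0,0],"fingers":-1}]' 20
python3 -m crank '[{"dp":[0,0,0],"delta_rot":[0,0,0.0194],"fingers":-1},{"dp":[0,0,0],"delta_rot":[0,0,0.0194],"fingers":-1},{"dp":[0,0,0],"delta_rot":[0,0,0.0194],"fingers":-1},{"dp":[0,0,0],"delta_rot":[0,0,0.0194],"fingers":-1},{"dp":[0,0,0],"delta_rot":[0,0,0.0194],"fingers":-1},{"dp":[0,0,0],"delta_rot":[0,0,0.0194],"fingers":-1},{"dp":[0,0,0],"delta_rot":[0,0,0.0194],"fingers":-1},{"dp":[0,0,0],"delta_rot":[0,0,0.0194],"fingers":-1},{"dp":[0,0,0],"delta_rot":[0,0,0.0194],"fingers":-1},{"dp":[0,0,0],"delta_rot":[0,0,0.0194],"fingers":-1},{"dp":[0,0,0],"delta_rot":[0,0,0.0194],"fingers":-1},{"dp":[0,0,0],"delta_rot":[0,0,0.0194],"fingers":-1}]'
python3 -m crank '[{"dp":[0,0,0],"delta_rot":[0,0,0.0194],"fingers":-1},{"dp":[0,0,0],"delta_rot":[0,0,0.0194],"fingers":-1},{"dp":[0,0,0],"delta_rot":[0,0,0.0194],"fingers":-1},{"dp":[0,0,0],"delta_rot":[0,0,0.0194],"fingers":-1},{"dp":[0,0,0],"delta_rot":[0,0,0.0194],"fingers":-1},{"dp":[0,0,0],"delta_rot":[0,0,0.0194],"fingers":-1},{"dp":[0,0,0],"delta_rot":[0,0,0.0194],"fingers":-1},{"dp":[0,0,0],"delta_rot":[0,0,0.0194],"fingers":-1},{"dp":[0,0,0],"delta_rot":[0,0,0.0194],"fingers":-1},{"dp":[0,0,0],"delta_rot":[0,0,0.0194],"fingers":-1},{"dp":[0,0,0],"delta_rot":[0,0,0.0194],"fingers":-1}]'
python3 -m crank '[{"dp":[0,0,0],"delta_rot":[0,0,0.018],"fingers":-1},{"dp":[0,0,0],"delta_rot":[0,0,0.018],"fingers":-1},{"dp":[0,0,0],"delta_rot":[0,0,0.017],"fingers":-1},{"dp":[0,0,0],"delta_rot":[0,0,0.004],"fingers":-1},{"dp":[0,0,0],"delta_rot":[0,0,0],"fingers":-1},{"dp":[0,0,0],"delta_rot":[0,0,0],"fingers":-1},{"dp":[0,0,0],"delta_rot":[0,0,0],"fingers":-1}]'
python3 -c "
from h import *
plan(.512,-.3845,.30,-100.6);print(manip.sense()['ft_torque'])"
```

```text
t: 49.72
tcp_pos: [0.5133, -0.3849, 0.1612]
tool_rot: [0.771, 0.637, -0.0, -0.002]
force: [-0.1, 0.1, 0.0]
finger_gap: 0.598
gripper_force: 0.0
t: 50.22
tcp_pos: [0.5128, -0.3858, 0.1639]
tool_rot: [0.771, 0.637, -0.001, -0.0]
force: [-4.8, 0.5, 5.9]
finger_gap: 0.134
gripper_force: 23.4
t: 51.22
tcp_pos: [0.5114, -0.3838, 0.1639]
tool_rot: [0.999, -0.043, -0.003, -0.002]
force: [-8.3, 5.5, 10.9]
finger_gap: 0.138
gripper_force: 24.1
t: 52.13
tcp_pos: [0.513, -0.382, 0.1638]
tool_rot: [0.756, -0.655, -0.003, -0.002]
force: [-2.9, 8.5, 9.8]
finger_gap: 0.137
gripper_force: 24.0
t: 52.72
tcp_pos: [0.5136, -0.382, 0.1639]
tool_rot: [-0.63, 0.776, 0.003, 0.001]
force: [-1.2, 9.7, 9.3]
finger_gap: 0.138
gripper_force: 31.0
t 52.7 tcp [ 0.5136 -0.382   0.1639] yaw -101.9 q [-0.81  0.72  1.5   0.    0.93  2.53] F [-1.2  9.7  9.3] gap 0.138 grip 31
dp total mm [   2.1    1.5 -136.2] per row/12 [ 0.0003  0.0002 -0.0227] min rows 4.0
turn z total -0.0035 min rows 1.0 tilt [-0.002  0.006 -1.   ]
[1.42162058 0.16020837 0.68924228]
```

Torque about z shows the stop; release, rise and verify everything.

```bash
python3 -m crank '[{"dp":[0,0,0],"delta_rot":[0,0,0],"fingers":0.2},{"dp":[0,0,0],"delta_rot":[0,0,0],"fingers":0.2},{"dp":[0,0,0],"delta_rot":[0,0,0],"fingers":0.2},{"dp":[0,0,0],"delta_rot":[0,0,0],"fingers":0.2},{"dp":[0,0,-0.02],"delta_rot":[0,0,0],"fingers":0.2},{"dp":[0,0,-0.05],"delta_rot":[0,0,0],"fingers":0.2},{"dp":[0,0,-0.06],"delta_rot":[0,0,0],"fingers":0.2},{"dp":[0,0,-0.06],"delta_rot":[0,0,0],"fingers":0.2},{"dp":[0,0,-0.06],"delta_rot":[0,0,0],"fingers":0.2},{"dp":[0,0,-0.06],"delta_rot":[0,0,0],"fingers":0.2},{"dp":[0,0,0],"delta_rot":[0,0,0],"fingers":0.2},{"dp":[0,0,0],"delta_rot":[0,0,0],"fingers":0.2}]'
python3 - <<'E'
from h import *
plan(.5131,-.384,.161,79.4)
cl=[cloud("wrist"),cloud("scene"),cloud("side")]
for n,(p,w) in zip("wcs",cl):
    rect(n+"sign",w,.44,.58,-.47,-.29,.113,.125)
    rect(n+"han1",w,.49,.61,.14,.22,.03,.0405)
    rect(n+"han2",w,.49,.61,.04,.13,.03,.0405)
    rect(n+"bar",w,.415,.44,-.26,-.13,.05,.15)
    rect(n+"carttop",w,.475,.52,-.21,-.175,.055,.1)
    rect(n+"armtop",w,.44,.6,-.24,-.14,.083,.15)
    rect(n+"jug",w,.68,.79,.27,.38,.085,.1); rect(n+"jar",w,.74,.84,-.14,-.03,.11,.125); rect(n+"mug",w,.6,.75,-.45,-.32,.08,.1)
E
```

```text
t: 53.72
tcp_pos: [0.5144, -0.3866, 0.3208]
tool_rot: [-0.629, 0.777, -0.003, 0.0]
force: [0.3, 0.3, -0.7]
finger_gap: 0.602
gripper_force: 0.0
t 53.7 tcp [ 0.5144 -0.3866  0.3208] yaw -102.1 q [-0.82  0.53  1.37  0.    1.23  2.53] F [ 0.3  0.3 -0.7] gap 0.602 grip 0
dp total mm [ -2.8   2.7 159.8] per row/12 [-0.0005  0.0004  0.0266] min rows 4.0
turn z total 0.4960 min rows 25.0 tilt [ 0.004 -0.005 -1.   ]
wsign 2000 [ 0.5124 -0.3879  0.1197] ((513.1196899414062, -383.775146484375), (129.47030639648438, 12.001317977905273), 79.36434173583984)
wbar 96 [ 0.4233 -0.1575  0.09  ] ((422.32147216796875, -159.3740692138672), (24.267606735229492, 7.447366714477539), 80.90745544433594)
wcarttop 565 [ 0.4935 -0.1983  0.075 ] ((497.6827087402344, -192.5756378173828), (34.68772888183594, 44.653865814208984), 89.7372055053711)
warmtop 1638 [ 0.5377 -0.2258  0.09  ] ((539.8760375976562, -218.15367126464844), (43.90296936035156, 120.28726959228516), 89.78857421875)
wmug 1807 [ 0.6886 -0.3799  0.0871] ((687.2108764648438, -379.1767578125), (83.39049530029297, 83.93672180175781), 82.98534393310547)
[... 1618 characters left out ...]
79688)
sbar 122 [ 0.4262 -0.1998  0.0881] ((427.8348693847656, -198.2357635498047), (22.154024124145508, 101.98604583740234), 0.46716901659965515)
scarttop 128 [ 0.4978 -0.1931  0.0786] ((497.31121826171875, -192.96473693847656), (34.017093658447266, 43.80668640136719), 87.38526916503906)
sarmtop 429 [ 0.5202 -0.1914  0.0892] ((520.0034790039062, -190.56094360351562), (159.06524658203125, 98.89088439941406), 0.23669889569282532)
sjar 231 [ 0.7878 -0.0868  0.1185] ((789.746826171875, -83.17866516113281), (71.47835540771484, 71.83328247070312), 4.122687816619873)
smug 197 [ 0.6846 -0.382   0.0866] ((685.303466796875, -379.958251953125), (83.4294204711914, 86.03862762451172), 4.703505992889404)
```

```bash
python3 -c "
from station import manip
print(manip.sign_off())"
```

```text
the job is handed in; nothing more can be done
None
```

I handed the job in at about 54 s: the cartridge is clamped home, both portafilters on the counter are docked with handles straight, and the sign is back at its cup-to-customers stop. The last camera check found the mug and jar where they started and the jug looking undisturbed; the hand-in returned no verdict.

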